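Make the photo turntable safe before the power comes back

TASK

The power tripped in the middle of a photo run, and the levers on the two drive boxes are still leaning to one side, in a run position. Set the lever on each drive box to its centre off position, and only then take the soft brush off the turntable and stand it in the steel cup, bristles up, with the cup left standing on the table. Leave the iron collar on the turntable and the loose things around where they are, and let go of everything at the end.

Things in the scene. Friction and masses are not known exactly. Their poses are not given: they have to be found in the camera images.
- drive_a_pivot (a point): Lever pivot of drive box a, one of two identical motor controllers fixed to the table: grey case 100 mm (its x) by 70 mm (its y), flat aluminium face on top 55 mm above the table. Pivot: 60 mm above the table, on the box's centre line, 15 mm to +x of its centre. Axes of the box: z up, black speed knob (24 mm wide, 13 mm high, stays as it is) 42 mm to -x of the pivot, cable at the +x end.
- drive_a_lever (a joint): Angle of lever a, rad. Spring detents: 0 (off, upright), +0.30 (run, leaning to the box's +y) and -0.30 (run reversed, leaning to -y); a starts at +0.30. Let go, it springs to the nearest: into off from within about 0.15 of upright, otherwise to a run position. A push of about 4 to 8 N at 30 mm above the pivot moves it.
- drive_a_lever_tip (a point): On the axis of lever a, 37 mm from the pivot. Lever: plain round steel bat reaching 42 mm from the pivot, 7 mm thick low down, 10 mm near its end; it swings only in the box's y-z plane. A steel bushing (14 mm diameter) round its foot rises 6 mm above the face. On the face a black bar marks each run side and a black dot, 19 mm to +x of the pivot, the centre.
- drive_b_pivot (a point): Lever pivot of drive box b, identical to a, same point and axes. The two boxes and the cup may have their places in any order.
- drive_b_lever (a joint): Angle of lever b, detents as for a; starts at -0.30 (leaning to its box's -y).
- drive_b_lever_tip (a point): Point on the axis of lever b, 37 mm from its pivot.
- platter (a point): Centre of the top face of the turntable: a white disc of 300 mm diameter, its top 45 mm above the table, on a black base. It does not turn.
- brush_grip (a point): Soft dusting brush, 195 mm long, about 45 g, lying flat on the platter. Point on its axis, on the thickest part of the round wooden handle (14 mm diameter), 115 mm from the handle's end, 7 mm above the platter at the start, near the centre of mass. Its x axis runs along the brush from handle to bristles; z is up as it lies.
- brush_butt (a point): End of the brush's wooden handle, on its axis. The handle is 140 mm long, 14 mm thick from 75 to 133 mm from this end, tapering to 9 mm at this end.
- brush_bristles (a point): End of the pale bristles, on the brush's axis. The tuft is 38 mm long, 28 mm wide and 14 mm thick; a steel ferrule 20 mm wide joins it to the handle.
- cup_mouth (a point): Centre of the mouth of the loose plain steel cup: 105 mm high, 80 mm outside and 73 mm inside diameter, 450 g, empty. The brush stands leaning in it.
- cup_floor (a point): Centre of the cup's inner floor, 5 mm above the table, 100 mm below its mouth.
- collar_photo: Iron hoop (98 mm diameter, 20 mm high) with a bell (up to 44 mm wide and high) on its side, lying on the platter beside the brush, 550 g. Origin: centre of the hoop, underside; the bell lies to its +x, out to 94 mm from the origin.
- blower: Black rubber air blower standing on its base, 60 mm diameter, 105 mm high; origin at its underside. To be left alone.
- loupe: Small folding magnifier, 58 x 26 x 13 mm. To be left alone.
- caliper: Caliper lying flat, 200 x 73 x 12 mm. To be left alone.
- tape_roll: Roll of paper tape lying flat, 90 mm diameter, 24 mm high. To be left alone.
- swab_jar: Glass jar with a metal lid, 60 mm diameter, 85 mm high. To be left alone.
There are look-alikes about, which are no part of the job. What is shaped like the part that bears drive_b_pivot but green or yellow is not meant.

How it is judged:
By the outcome, as a careful person would: the job done as asked, in the order asked, and still so for the second after the job is handed in, with the robot touching nothing.
It also fails if it takes over 58 s, if anything falls off the work surface, if the arm or the gripper's body presses on something with over 40 N, if the wrist force passes 120 N, or if a joint passes its speed limit or range.

ROBOT

A 6-joint arm with a two-finger parallel gripper is mounted at the origin on the work surface. World frame = base frame: x ahead of the robot, y to its left, z up, the work surface at z = 0. Lengths are in m, angles in rad, forces in N, time in s.
With the tool pointing down it reaches from about 0.35 to 0.775 m from the base axis. Payload 5.5 kg.
Tool frame: the origin (TCP) lies at the very end of the fingers, on their centre line; the grasp point (between the pads) lies 19 mm behind it (env.grasp_offset is the distance from the TCP to the grasp point, in m); z points along the fingers, x is the direction in which the jaws open and shut, and the axes are right-handed (so a half turn about z gives the same grasp; the last joint's range is limited). The gripper opens to 85 mm and grips with 20 to 120 N. Pads are 22 mm wide; open, the fingers measure 114 mm over their backs; the gripper's body (76 mm by 85 mm) begins 54 mm behind the grasp point. The pads swing forward as they close: fully open they stand 13 mm farther back than shut.
Start: joints at [-1.417, 0.313, 0.046, 1.304, 0, 1.431], TCP at [0.167, -0.55, 0.231] pointing down, gripper open.
Joint ranges: [-2.76, 2.76], [-0.86, 1.69], [-1.03, 1.26], [-2.2, 2.34], [-1.47, 1.5], [-3.14, 3.14]. Speed limits (rad/s): [2.57, 2.57, 3.14, 3.14, 3.14, 3.14].

INTERFACE

Orientations are given as a unit quaternion [w, x, y, z].
In Python, from workcell import status, viewer, env gives the robot as it stands.
- The arm moves only by the tool carry_out, never from a script. Its argument "plan" is a list of rows, each an object of numbers: "x", "y", "z": the shift along the tool's x, y, z in m; "ax", "ay", "az": the turn, a rotation vector about the tool's x, y, z in rad; "hand": the opening, from 0 (shut) to 1 (fully open). In form: [{"x": .., "y": .., "z": .., "ax": .., "ay": .., "az": .., "hand": ..}, ...]. A call has 1 to 12 rows; each row is the pose to reach, as a shift and turn from the pose measured when the call began, along the tool's axes at that moment; what a row does not reach only later rows make up. A row lasts 1/12 s, in which the tool goes at most 41.7 mm and 7.16 degrees, less where a joint would pass 70% of its speed; a pose out of reach is approached as far as the arm can. A call with a gripper value outside its range is refused whole. The fingers move at their own pace and stop on an object; "squeeze" is the grip in N (left out, the last holds). Time passes only in rows, so rows that repeat a pose let the fingers close. It gives the time, the measured TCP pose, the force and the opening at its end, in the units of the state.
- status.get_state(): the state, without advancing time (a new reading comes with each control period).
- viewer.read_camera(name): name is "scene" or "top" or "wrist"; returns the picture (480x640x3 uint8, red, green, blue); there is no depth.
- viewer.camera_model(name): a dict with "vfov" (degrees; the focal length in pixels is half the picture's height over the tangent of half this angle, whatever the lens; pixels are square), "cx", "cy" (the principal point, pixels), "T" (4x4, takes a point from camera to world coordinates). Camera axes: x right, y down, z forward; pixel columns grow to the right and rows downward; lengths in m; the calibration is good to about 2 mm. The wrist camera is an equidistant fisheye: a pixel r from the principal point sees the ray r / f radians off the axis. A picture is of the moment at which its call begins: read the wrist's pose just before it. camera_model takes no time and is no camera call; for the wrist camera it gives the pose at the moment of the call.
- env.hand_in(): hands the job in, once; it reports no verdict.
The state is a dict: "clock": time; "joint_pos": joint angles; "qvel": joint speeds; "tau": joint torques, N m; "tcp_pos": TCP position; "orientation": TCP orientation; "wrist_force": force on the tool from outside, world axes, zero at the start; "ft_torque": the same for the moment, N m; "finger_gap": finger opening in m.
Only numpy, scipy, OpenCV 4.12 (cv2) and the standard library are available. Lean on these libraries where they do the work, as an engineer would, in place of code of your own. Each camera call takes 0.05 s, during which the arm holds its last target.

## Working session

There is one attempt and no reset: what is moved stays moved. The work goes in short steps, Python scripts to look and compute and a tool call to move; the robot and the scene stay as the last step left them, time stands still between calls to the robot, and variables do not carry over. Pictures are saved under pics/ and viewed, and the job is handed in when it is done.

Besides the shell and the picture viewer there is one more tool, called after "Request:" as a command line: name --argument value ..., lists and objects as JSON in quotes. carry_out: Moves the arm, as the interface text tells. Its arguments: {"type":"object","properties":{"plan":{"type":"array"},"squeeze":{"type":"number"}},"required":["plan"]}

```bash
ls; mkdir -p pics; python3 - <<'E'
from workcell import status, viewer, env
import cv2
print(status.get_state(), env.grasp_offset)
for n in ("scene","top","wrist"):
    m=viewer.camera_model(n); print(n,m)
    im=viewer.read_camera(n); cv2.imwrite(f"pics/{n}0.png",im[:,:,::-1])
E
```

```text
pics
{'clock': 0.0, 'joint_pos': array([-1.41658998e+00,  3.14008295e-01,  4.49364430e-02,  1.30358669e+00,
        1.61698998e-05,  1.43118339e+00]), 'qvel': array([ 7.71123880e-05, -1.49272608e-03, -1.40939837e-03,  1.74509914e-05,
        5.13948189e-05,  1.02897851e-03]), 'tau': array([-7.02534453e-04, -4.80625248e+01,  2.98535049e+01,  1.93494104e-02,
       -1.42995582e-04, -1.26423160e-06]), 'tcp_pos': array([ 0.16643257, -0.54983744,  0.23038699]), 'orientation': array([-6.59328065e-04,  8.02997138e-01, -5.95982156e-01, -6.57502619e-04]), 'wrist_force': array([ 1.09490163,  0.0259371 , -0.15039552]), 'ft_torque': array([ 0.00097974,  0.04478226, -0.01756891]), 'finger_gap': 0.0853524993913385} 0.0187
scene {'vfov': 47.204673250268144, 'cx': 317.7750422893144, 'cy': 237.96910152444548, 'T': array([[-0.64993676,  0.62052484, -0.43878369,  0.97897368],
       [ 0.75991524,  0.53862241, -0.36388834,  0.41753647],
       [ 0.01053698, -0.56994283, -0.82161679,  1.00310048],
       [ 0.        ,  0.        ,  0.        ,  1.        ]])}
top {'vfov': 51.95765961766082, 'cx': 318.58765278645745, 'cy': 244.92939694830628, 'T': array([[ 0.02032638, -0.99915842,  0.03562703,  0.46498245],
       [-0.9996958 , -0.02080939, -0.01323937,  0.01437541],
       [ 0.01396961, -0.03534709, -0.99927746,  1.25770801],
       [ 0.        ,  0.        ,  0.        ,  1.        ]])}
wrist {'vfov': 65.70646984690485, 'cx': 322.857308291934, 'cy': 241.77341350741716, 'T': array([[ 2.89401272e-01, -9.08401806e-01, -3.01749999e-01,
         2.42908818e-01],
       [-9.57207831e-01, -2.74733557e-01, -9.09650529e-02,
        -5.27556496e-01],
       [-2.68032219e-04,  3.15162864e-01, -9.49037564e-01,
         3.72814361e-01],
       [ 0.00000000e+00,  0.00000000e+00,  0.00000000e+00,
         1.00000000e+00]])}
```

View pics/scene0.png

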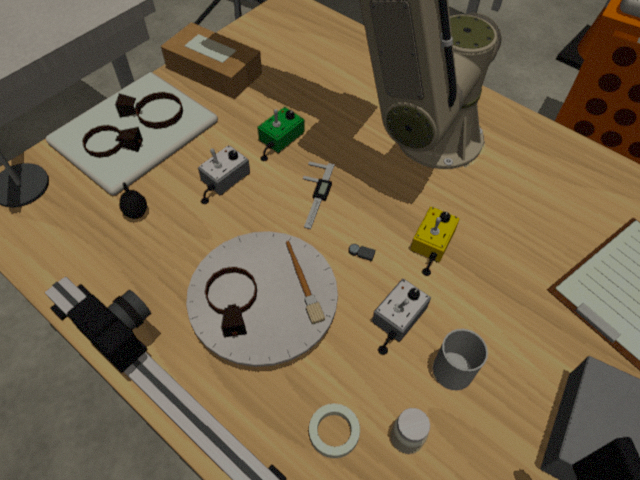

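View pics/top0.png

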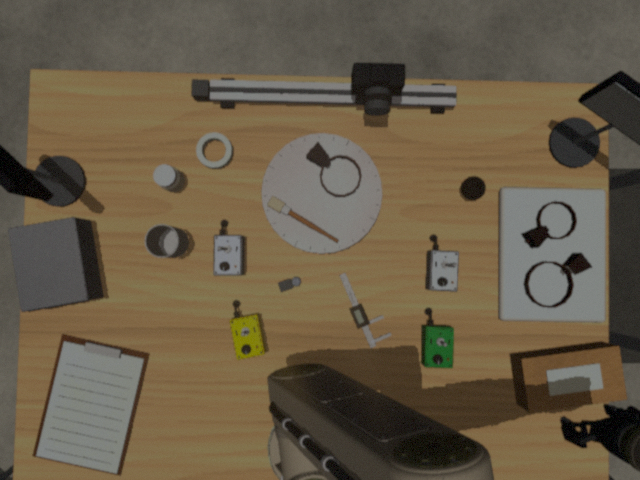

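View pics/wrist0.png

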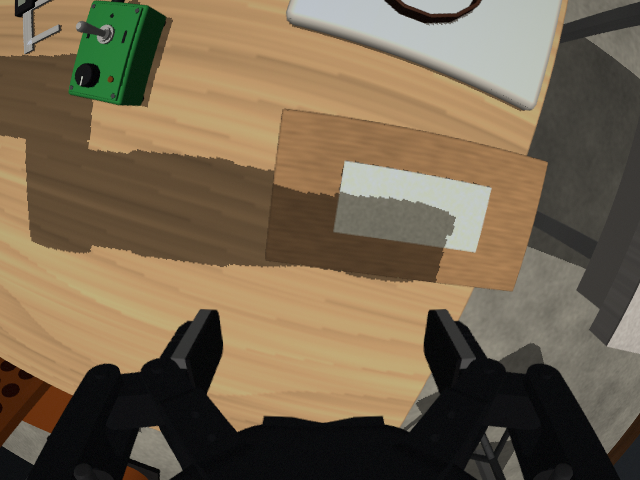

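```bash
cat > h.py <<'E'
import numpy as np, cv2
from workcell import status, viewer, env
from scipy.spatial.transform import Rotation as R
def ray(m,u,v,fish=False):
    f=240/np.tan(np.radians(m['vfov'])/2); d=np.array([(u-m['cx'])/f,(v-m['cy'])/f,1.])
    if fish:
        r=np.hypot(d[0],d[1]); d=np.array([d[0]/r*np.sin(r),d[1]/r*np.sin(r),np.cos(r)]) if r>1e-9 else np.array([0,0,1.])
    T=m['T']; return T[:3,3],T[:3,:3]@(d/np.linalg.norm(d))
def plane(m,u,v,z,fish=False):
    o,d=ray(m,u,v,fish); return o+d*(z-o[2])/d[2]
def proj(m,p,fish=False):
    T=m['T']; c=T[:3,:3].T@(np.asarray(p)-T[:3,3]); f=240/np.tan(np.radians(m['vfov'])/2)
    if fish:
        r=np.hypot(c[0],c[1]); th=np.arctan2(r,c[2]); return np.array([m['cx']+f*th*c[0]/r,m['cy']+f*th*c[1]/r])
    return np.array([m['cx']+f*c[0]/c[2],m['cy']+f*c[1]/c[2]])
def tri(rs):
    A=np.zeros((3,3));b=np.zeros(3)
    for o,d in rs:
        P=np.eye(3)-np.outer(d,d);A+=P;b+=P@o
    p=np.linalg.solve(A,b); return p,[np.linalg.norm((np.eye(3)-np.outer(d,d))@(p-o)) for o,d in rs]
def toolpose():
    s=status.get_state(); q=s['orientation']; return s['tcp_pos'],R.from_quat([q[1],q[2],q[3],q[0]]),s
E
python3 - <<'E'
import cv2,numpy as np
t=cv2.imread('pics/top0.png');s=cv2.imread('pics/scene0.png')
def c(im,x,y,w=36,h=36): return cv2.resize(im[y-h:y+h,x-w:x+w],(400,400),interpolation=cv2.INTER_CUBIC)
a=np.hstack([c(t,228,250),c(t,443,265)]);b=np.hstack([c(s,402,310),c(s,223,170)])
cv2.imwrite('pics/ct.png',a);cv2.imwrite('pics/cs.png',b)
E
```

```text
(no output)
```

View pics/ct.png

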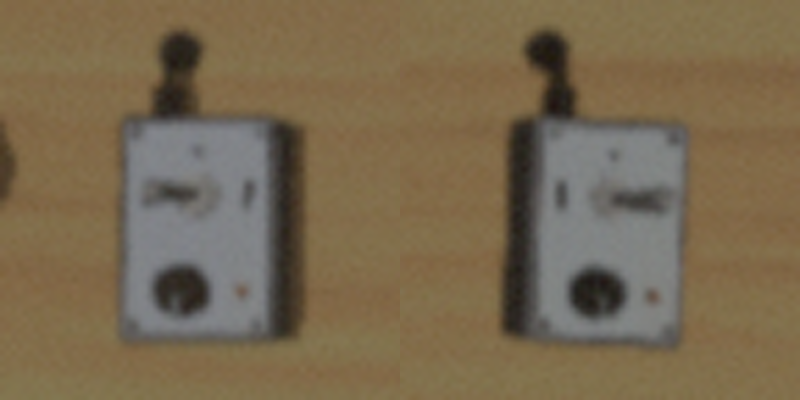

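View pics/cs.png

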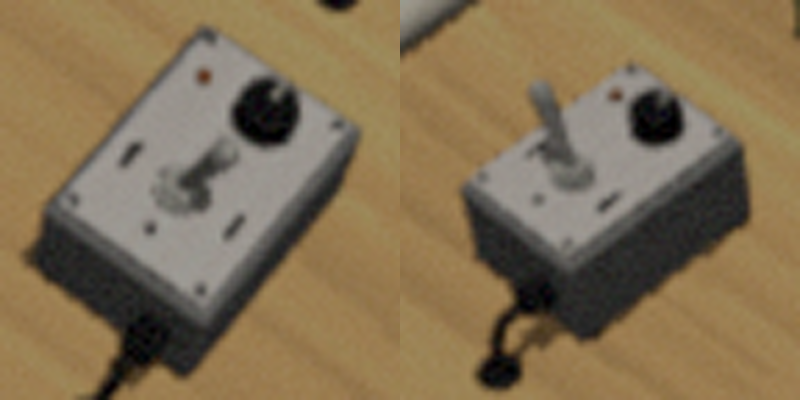

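```bash
python3 - <<'E'
from h import *
t=cv2.imread('pics/top0.png');m=viewer.camera_model('top');ms=viewer.camera_model('scene')
print('levels',t[250,228],t[190,290],t[140,370],t[242,175])
# faces of grey boxes
for name,(x,y) in dict(left=(228,255),right=(443,270)).items():
    h=cv2.cvtColor(t,cv2.COLOR_BGR2HSV); w=30
    mask=((h[:,:,1]<70)&(h[:,:,2]>95)).astype(np.uint8)*255
    z=np.zeros_like(mask); z[y-w:y+w,x-w:x+w]=mask[y-w:y+w,x-w:x+w]
    z=cv2.morphologyEx(z,cv2.MORPH_CLOSE,np.ones((9,9)))
    c=max(cv2.findContours(z,0,cv2.CHAIN_APPROX_NONE)[0],key=cv2.contourArea)
    P=np.array([plane(m,u,v,.055)[:2] for u,v in c[:,0]]).astype(np.float32)
    r=cv2.minAreaRect(P*1000); b=cv2.boxPoints(r); print(name,r); print(b)
# brush, cup
for n,(u,v,z) in dict(bris=(269,198,.052),butt=(338,241,.05),cupmouth=(161,242,.105),cupright=(174,241,.0)).items(): print(n,plane(m,u,v,z))
for n,(u,v,z) in dict(bris=(317,320,.052),butt=(288,241,.05),cupm=(464,351,.105)).items(): print('s',n,plane(ms,u,v,z))
a=cv2.resize(t[215:270,135:215],None,fx=7,fy=7,interpolation=2);b=cv2.resize(t[185:255,255:350],None,fx=7,fy=7,interpolation=2)
cv2.imwrite('pics/z1.png',a);cv2.imwrite('pics/z2.png',b)
E
```

```text
levels [112 114 117] [120 124 128] [ 71 103 127] [116 119 124]
left ((478.7418212890625, 222.0400848388672), (97.43986511230469, 65.53726959228516), 1.1443244218826294)
[[429.3772  253.82921]
 [430.68604 188.30501]
 [528.10645 190.25096]
 [526.7976  255.77516]]
right ((451.7314147949219, -310.62005615234375), (65.5339584350586, 98.49571228027344), 88.19316101074219)
[[ 401.4749  -341.81793]
 [ 499.92163 -344.92352]
 [ 501.9879  -279.42218]
 [ 403.5412  -276.3166 ]]
bris [0.6206736 0.1224452 0.052    ]
butt [ 0.51868743 -0.0490972   0.05      ]
cupmouth [0.50526103 0.36671026 0.105     ]
cupright [0.51216548 0.36594267 0.        ]
s bris [0.61689382 0.11909881 0.052     ]
s butt [ 0.51690282 -0.0468225   0.05      ]
s cupm [0.51450986 0.36884596 0.105     ]
```

View pics/z1.png

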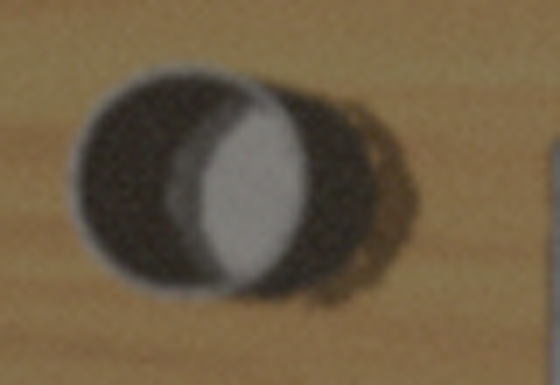

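View pics/z2.png

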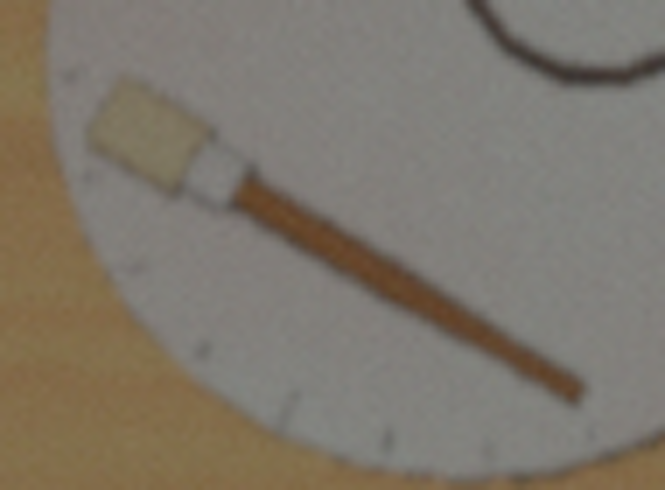

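```bash
python3 - <<'E'
from h import *
m=viewer.camera_model('top');ms=viewer.camera_model('scene')
for n,a,b in (('Ltip',(219,248.2),(406.5,301.9)),('Rtip',(454.7,265),(212.2,149.8)),('bris',(270.7,200),(317,320)),('butt',(337.6,241),(288,241))):
    print(n,tri([ray(m,*a),ray(ms,*b)]))
for n,u,v,z in (('Lbush',227.6,249.1,.061),('Rbush',407+210*.18,229+197*.18,.061),('Ldot',192+198*.18,214+150*.18,.055),('Rdot',407+213*.18,229+155*.18,.055),('cup',162.1,240.9,.105),('bris',270.7,200,.052),('butt',337.6,241,.05)): print(n,plane(m,u,v,z))
for n,u,v,z in (('Lbush',366+175*.18,274+185*.18,.061),('Rbush',187+172*.18,134+175*.18,.061)): print(n,plane(ms,u,v,z))
p,r,s=toolpose();print(p,r.as_matrix())
E
```

```text
Ltip (array([0.49393566, 0.23398687, 0.09149519]), [np.float64(4.7560407056650535e-06), np.float64(4.756040705706661e-06)])
Rtip (array([ 0.46522287, -0.32447979,  0.09281492]), [np.float64(0.000568409439971643), np.float64(0.0005684094399716033)])
bris (array([0.61608717, 0.11838145, 0.0498155 ]), [np.float64(4.0517925900517456e-05), np.float64(4.051792590040076e-05)])
butt (array([ 0.51795548, -0.04725199,  0.05086145]), [np.float64(0.001056774849801138), np.float64(0.00105677484980123)])
Lbush [0.49293895 0.21888445 0.061     ]
Rbush [ 0.46644165 -0.30996044  0.061     ]
Ldot [0.5128289  0.22034278 0.055     ]
Rdot [ 0.48498573 -0.31270635  0.055     ]
cup [0.50788104 0.3642375  0.105     ]
bris [0.61583902 0.11816166 0.052     ]
butt [ 0.51866685 -0.04811445  0.05      ]
Lbush [0.49864887 0.22151335 0.061     ]
Rbush [ 0.47219768 -0.30388424  0.061     ]
[ 0.16642859 -0.5499725   0.23059153] [[ 2.89579463e-01 -9.57153954e-01 -2.09174450e-04]
 [-9.57152906e-01 -2.89579459e-01  1.43251365e-03]
 [-1.43170873e-03 -2.14614602e-04 -9.99998952e-01]]
```

```bash
cat >> h.py <<'E'
def delta(p,azx_deg,Rt=None):
    "shift & rotvec from current tool pose to a tool-down pose with tool x at azimuth"
    p0,r0,s=toolpose()
    if Rt is None:
        a=np.radians(azx_deg); x=np.array([np.cos(a),np.sin(a),0]); z=np.array([0,0,-1.]); Rt=np.column_stack([x,np.cross(z,x),z])
    Rt=R.from_matrix(Rt); M=r0.as_matrix()
    print('clock',round(s['clock'],2),'p',p0.round(4),'j',s['joint_pos'].round(3),'F',s['wrist_force'].round(1),'gap',round(s['finger_gap'],4))
    print('shift',(M.T@(np.array(p)-p0)).round(4),'rot',(r0.inv()*Rt).as_rotvec().round(4))
E
python3 -c "
from h import *
delta([.4665,-.311,.16],-91.8)"
```

```text
clock 0.15 p [ 0.1664 -0.55    0.2306] j [-1.417  0.314  0.045  1.304  0.     1.431] F [-0.5  0.3 -0.4] gap 0.0853
shift [-0.1417 -0.3564  0.0709] rot [0.     0.0015 0.3252]
```

Request:
carry_out --plan '[{"x":-0.007,"y":-0.018,"z":0.0,"az":0.03},{"x":-0.02,"y":-0.05,"z":0.0,"az":0.06},{"x":-0.035,"y":-0.088,"z":0.0,"az":0.1},{"x":-0.05,"y":-0.126,"z":0.0,"az":0.14},{"x":-0.065,"y":-0.164,"z":0.005,"az":0.18},{"x":-0.08,"y":-0.202,"z":0.01,"az":0.22},{"x":-0.095,"y":-0.24,"z":0.02,"az":0.26},{"x":-0.11,"y":-0.278,"z":0.03,"az":0.29},{"x":-0.124,"y":-0.313,"z":0.04,"az":0.31},{"x":-0.136,"y":-0.342,"z":0.045,"az":0.325},{"x":-0.1417,"y":-0.3564,"z":0.045,"az":0.325},{"x":-0.1417,"y":-0.3564,"z":0.045,"az":0.325}]'

```text
schema error: expected keys x, y, z, ax, ay, az, hand
```

```bash
python3 - <<'E'
from h import *
mw=viewer.camera_model('wrist');im=viewer.read_camera('wrist');cv2.imwrite('pics/w1.png',im[:,:,::-1])
print(proj(mw,[.4665,-.311,.061],True)); np.save('mw1.npy',mw,allow_pickle=True)
delta([.4665,-.311,.085],-91.8)
E
```

```text
[ 175.74105717 -130.53387306]
clock 0.2 p [ 0.1665 -0.5501  0.2307] j [-1.417  0.314  0.045  1.304  0.     1.431] F [-0.2  0.6  0.9] gap 0.085
shift [-0.1418 -0.3564  0.146 ] rot [0.     0.0011 0.3252]
```

View pics/w1.png

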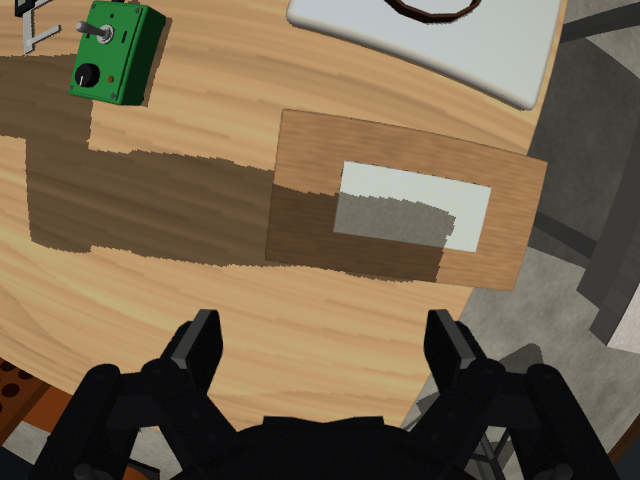

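The move was refused: every row needs all seven keys. I'm sending it again in full.

Request:
carry_out --plan '[{"x":-0.007,"y":-0.018,"z":0.0,"ax":0,"ay":0,"az":0.03,"hand":1},{"x":-0.02,"y":-0.05,"z":0.0,"ax":0,"ay":0,"az":0.06,"hand":1},{"x":-0.035,"y":-0.088,"z":0.0,"ax":0,"ay":0,"az":0.1,"hand":1},{"x":-0.05,"y":-0.126,"z":0.0,"ax":0,"ay":0,"az":0.14,"hand":1},{"x":-0.065,"y":-0.164,"z":0.005,"ax":0,"ay":0,"az":0.18,"hand":1},{"x":-0.08,"y":-0.202,"z":0.01,"ax":0,"ay":0,"az":0.22,"hand":1},{"x":-0.095,"y":-0.24,"z":0.02,"ax":0,"ay":0,"az":0.26,"hand":1},{"x":-0.11,"y":-0.278,"z":0.03,"ax":0,"ay":0,"az":0.29,"hand":1},{"x":-0.124,"y":-0.313,"z":0.04,"ax":0,"ay":0,"az":0.31,"hand":1},{"x":-0.136,"y":-0.342,"z":0.045,"ax":0,"ay":0,"az":0.325,"hand":1},{"x":-0.142,"y":-0.356,"z":0.045,"ax":0,"ay":0,"az":0.325,"hand":1},{"x":-0.142,"y":-0.356,"z":0.045,"ax":0,"ay":0,"az":0.325,"hand":1}]' --squeeze 20

```text
clock: 1.2
tcp_pos: [0.4681, -0.3081, 0.1851]
orientation: [0.001, -0.698, 0.716, 0.001]
wrist_force: [-0.1, -0.1, 0.1]
finger_gap: 0.0853
```

```bash
python3 - <<'E'
from h import *
mw=viewer.camera_model('wrist');im=viewer.read_camera('wrist');cv2.imwrite('pics/w2.png',im[:,:,::-1])
print(proj(mw,[.4665,-.311,.061],True)); np.save('mw2.npy',mw,allow_pickle=True)
delta([.4665,-.311,.085],-91.8)
E
```

```text
[325.47522476 232.83218625]
clock 1.25 p [ 0.467  -0.3095  0.1854] j [-7.290e-01  3.030e-01 -8.100e-02  1.188e+00  1.000e-03  2.440e+00] F [-0.1  0.1 -0.3] gap 0.0852
shift [0.0016 0.0003 0.1004] rot [0.001  0.0016 0.0037]
```

View pics/w2.png

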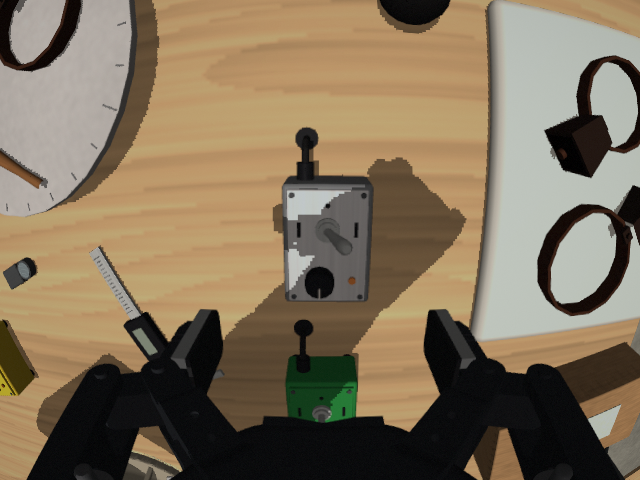

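```bash
python3 - <<'E'
from h import *
mw=np.load('mw2.npy',allow_pickle=True).item()
for n,u,v,z in (('barL',299,230,.055),('barR',357,230,.055),('dot',327.5,206,.055),('bush',326,230,.061),('c1',284,300,.055),('c2',369,300,.055),('c3',287,189,.055),('c4',372,189,.055)): print(n,plane(mw,u,v,z,True).round(4))
im=cv2.imread('pics/w2.png');cv2.imwrite('pics/w2z.png',cv2.resize(im[160:310,250:400],(600,600),interpolation=2))
E
```

```text
barL [ 0.4675 -0.2908  0.055 ]
barR [ 0.4663 -0.3352  0.055 ]
dot [ 0.4857 -0.313   0.055 ]
bush [ 0.4687 -0.3114  0.061 ]
c1 [ 0.4077 -0.2754  0.055 ]
c2 [ 0.4058 -0.3456  0.055 ]
c3 [ 0.4996 -0.2832  0.055 ]
c4 [ 0.498  -0.3466  0.055 ]
```

View pics/w2z.png

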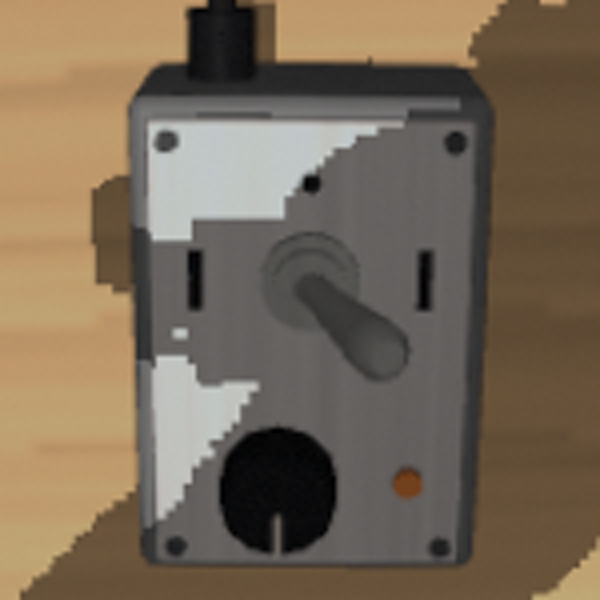

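Request:
carry_out --plan '[{"x":0.002,"y":0,"z":0.02,"ax":0,"ay":0,"az":0.0,"hand":1},{"x":0.002,"y":0,"z":0.05,"ax":0,"ay":0,"az":0.0,"hand":1},{"x":0.002,"y":0,"z":0.08,"ax":0,"ay":0,"az":0.0,"hand":1},{"x":0.002,"y":0,"z":0.102,"ax":0,"ay":0,"az":0.0,"hand":0.9},{"x":0.002,"y":0,"z":0.111,"ax":0,"ay":0,"az":0.0,"hand":0.7},{"x":0.002,"y":0,"z":0.111,"ax":0,"ay":0,"az":0.0,"hand":0.5},{"x":0.002,"y":0,"z":0.111,"ax":0,"ay":0,"az":0.0,"hand":0.4},{"x":0.002,"y":0,"z":0.111,"ax":0,"ay":0,"az":0.0,"hand":0.3},{"x":0.002,"y":0,"z":0.111,"ax":0,"ay":0,"az":0.0,"hand":0.2},{"x":0.002,"y":0,"z":0.111,"ax":0,"ay":0,"az":0.0,"hand":0.1},{"x":0.002,"y":0,"z":0.111,"ax":0,"ay":0,"az":0.0,"hand":0.05},{"x":0.002,"y":0,"z":0.111,"ax":0,"ay":0,"az":0.0,"hand":0.0}]' --squeeze 20

```text
clock: 2.25
tcp_pos: [0.4682, -0.3119, 0.0767]
orientation: [0.001, -0.697, 0.717, -0.001]
wrist_force: [0.3, 0.6, 6.1]
finger_gap: 0.0087
```

```bash
python3 - <<'E'
from h import *
im=viewer.read_camera('wrist');cv2.imwrite('pics/w3.png',im[:,:,::-1])
im=viewer.read_camera('scene');cv2.imwrite('pics/s3.png',cv2.resize(im[100:220,140:300,::-1],(800,600),interpolation=2))
delta([.4665,-.312,.085],-91.8)
E
```

```text
clock 2.35 p [ 0.4682 -0.3119  0.0767] j [-7.310e-01  3.810e-01 -2.510e-01  9.370e-01  2.000e-03  2.438e+00] F [0.7 0.9 6.8] gap 0.0088
shift [ 0.0001  0.0017 -0.0083] rot [-0.0025 -0.0001  0.0042]
```

View pics/w3.png

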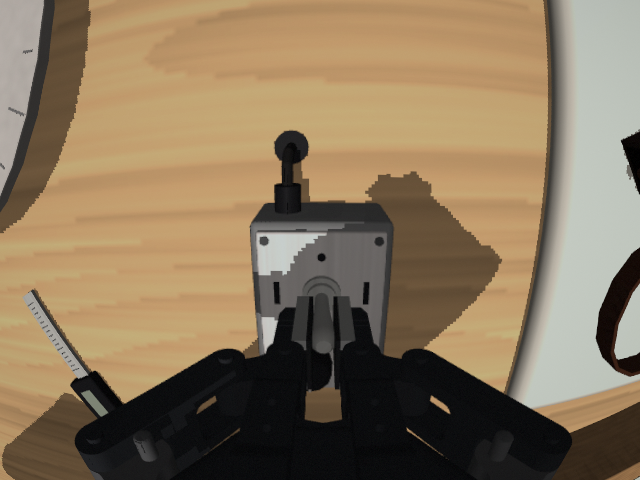

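View pics/s3.png

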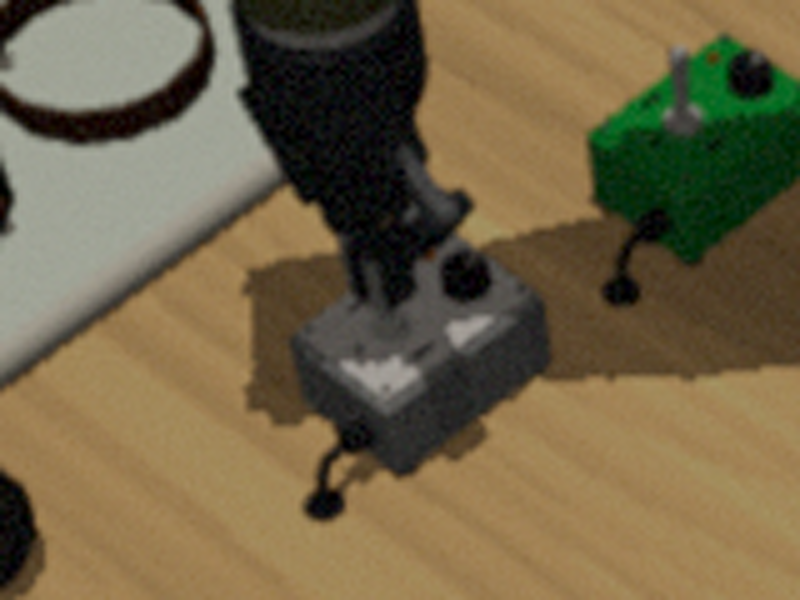

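Request:
carry_out --plan '[{"x":0,"y":0,"z":0,"ax":0,"ay":0,"az":0.0,"hand":0.3},{"x":0,"y":0,"z":0,"ax":0,"ay":0,"az":0.0,"hand":0.6},{"x":0,"y":0,"z":0,"ax":0,"ay":0,"az":0.0,"hand":0.7},{"x":0,"y":0,"z":0,"ax":0,"ay":0,"az":0.0,"hand":0.7},{"x":0,"y":0,"z":-0.02,"ax":0,"ay":0,"az":0.0,"hand":0.8},{"x":0,"y":0,"z":-0.05,"ax":0,"ay":0,"az":0.0,"hand":1},{"x":0,"y":0,"z":-0.09,"ax":0,"ay":0,"az":0.0,"hand":1},{"x":0,"y":0,"z":-0.12,"ax":0,"ay":0,"az":0.0,"hand":1},{"x":0,"y":0,"z":-0.12,"ax":0,"ay":0,"az":0.0,"hand":1}]'

```text
clock: 3.1
tcp_pos: [0.4705, -0.3141, 0.2035]
orientation: [0.001, -0.697, 0.717, -0.006]
wrist_force: [0.6, -1.2, 0.7]
finger_gap: 0.0857
```

```bash
python3 - <<'E'
from h import *
im=viewer.read_camera('wrist');cv2.imwrite('pics/w4.png',cv2.resize(im[140:320,220:460,::-1],(800,600),interpolation=2))
delta([.4937,.2222,.185],91.1)
E
```

```text
clock 3.15 p [ 0.4697 -0.3134  0.2005] j [-7.310e-01  2.960e-01 -5.400e-02  1.212e+00  2.000e-03  2.437e+00] F [ 0.2 -0.2 -0. ] gap 0.0855
shift [-0.5361 -0.0093  0.013 ] rot [-0.0076  0.0123  3.0952]
```

View pics/w4.png

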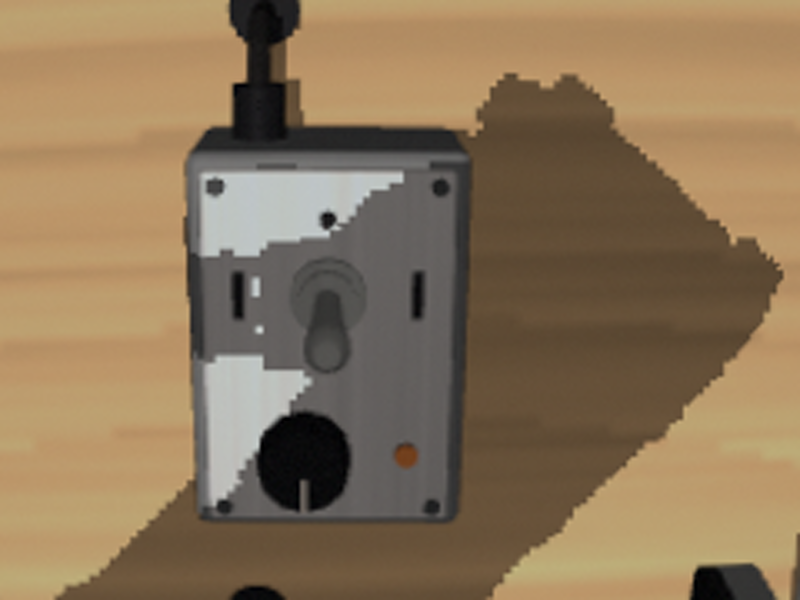

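Request:
carry_out --plan '[{"x":-0.015,"y":0,"z":0,"ax":0,"ay":0,"az":-0.08,"hand":1},{"x":-0.045,"y":-0.001,"z":0,"ax":0,"ay":0,"az":-0.2,"hand":1},{"x":-0.08,"y":-0.001,"z":0,"ax":0,"ay":0,"az":-0.32,"hand":1},{"x":-0.115,"y":-0.002,"z":0,"ax":0,"ay":0,"az":-0.44,"hand":1},{"x":-0.15,"y":-0.002,"z":0,"ax":0,"ay":0,"az":-0.56,"hand":1},{"x":-0.185,"y":-0.003,"z":0,"ax":0,"ay":0,"az":-0.68,"hand":1},{"x":-0.22,"y":-0.003,"z":0,"ax":0,"ay":0,"az":-0.8,"hand":1},{"x":-0.255,"y":-0.004,"z":0,"ax":0,"ay":0,"az":-0.92,"hand":1},{"x":-0.29,"y":-0.005,"z":0,"ax":0,"ay":0,"az":-1.04,"hand":1},{"x":-0.325,"y":-0.006,"z":0,"ax":0,"ay":0,"az":-1.16,"hand":1},{"x":-0.35,"y":-0.006,"z":0,"ax":0,"ay":0,"az":-1.28,"hand":1},{"x":-0.37,"y":-0.006,"z":0,"ax":0,"ay":0,"az":-1.4,"hand":1}]'

```text
clock: 4.15
tcp_pos: [0.4845, 0.0586, 0.1971]
orientation: [0.002, 0.995, -0.095, 0.003]
wrist_force: [-0.1, -1.2, -0.2]
finger_gap: 0.0855
```

```bash
python3 - <<'E'
from h import *
delta([.4937,.2222,.185],91.1)
E
```

```text
clock 4.15 p [0.4845 0.0586 0.1971] j [-0.042  0.155 -0.243  1.167 -0.004  1.719] F [-0.1 -1.2 -0.2] gap 0.0855
shift [-0.0219 -0.1625  0.0115] rot [ 7.7000e-03 -1.2000e-03 -1.7801e+00]
```

Request:
carry_out --plan '[{"x":-0.002,"y":-0.015,"z":0.001,"ax":0,"ay":0,"az":-0.11,"hand":1},{"x":-0.004,"y":-0.033,"z":0.002,"ax":0,"ay":0,"az":-0.23,"hand":1},{"x":-0.006,"y":-0.05,"z":0.003,"ax":0,"ay":0,"az":-0.35,"hand":1},{"x":-0.008,"y":-0.066,"z":0.005,"ax":0,"ay":0,"az":-0.47,"hand":1},{"x":-0.01,"y":-0.082,"z":0.006,"ax":0,"ay":0,"az":-0.59,"hand":1},{"x":-0.012,"y":-0.098,"z":0.007,"ax":0,"ay":0,"az":-0.71,"hand":1},{"x":-0.014,"y":-0.112,"z":0.008,"ax":0,"ay":0,"az":-0.83,"hand":1},{"x":-0.016,"y":-0.124,"z":0.009,"ax":0,"ay":0,"az":-0.95,"hand":1},{"x":-0.018,"y":-0.136,"z":0.01,"ax":0,"ay":0,"az":-1.07,"hand":1},{"x":-0.02,"y":-0.148,"z":0.011,"ax":0,"ay":0,"az":-1.19,"hand":1},{"x":-0.021,"y":-0.157,"z":0.011,"ax":0,"ay":0,"az":-1.31,"hand":1},{"x":-0.022,"y":-0.162,"z":0.011,"ax":0.004,"ay":0,"az":-1.43,"hand":1}]'

```text
clock: 5.15
tcp_pos: [0.4924, 0.2226, 0.1835]
orientation: [0.001, 0.812, 0.584, -0.0]
wrist_force: [0.0, 0.1, 0.5]
finger_gap: 0.0853
```

```bash
python3 - <<'E'
from h import *
delta([.4937,.2222,.185],91.1)
E
```

```text
clock 5.15 p [0.4924 0.2226 0.1835] j [ 0.277  0.266 -0.137  1.168 -0.002  0.601] F [0.  0.1 0.5] gap 0.0853
shift [ 0.      0.0013 -0.0015] rot [ 0.0005  0.0017 -0.343 ]
```

Request:
carry_out --plan '[{"x":0,"y":0.001,"z":0,"ax":0,"ay":0,"az":-0.12,"hand":1},{"x":0,"y":0.001,"z":0,"ax":0,"ay":0,"az":-0.24,"hand":1},{"x":0,"y":0.001,"z":0,"ax":0,"ay":0,"az":-0.34,"hand":1},{"x":0,"y":0.001,"z":0,"ax":0,"ay":0,"az":-0.343,"hand":1}]'

```text
clock: 5.48
tcp_pos: [0.4924, 0.2221, 0.1817]
orientation: [-0.0, 0.699, 0.715, -0.002]
wrist_force: [-0.5, -1.4, -0.3]
finger_gap: 0.0853
```

```bash
python3 - <<'E'
from h import *
mw=viewer.camera_model('wrist');im=viewer.read_camera('wrist');cv2.imwrite('pics/w5.png',im[:,:,::-1]);cv2.imwrite('pics/w5z.png',cv2.resize(im[160:310,250:400,::-1],(600,600),interpolation=2))
np.save('mw5.npy',mw,allow_pickle=True)
print(proj(mw,[.4937,.2222,.061],True))
delta([.4937,.2222,.075],91.1)
E
```

```text
[325.00683271 237.18661828]
clock 5.53 p [0.4925 0.2221 0.1819] j [ 0.276  0.268 -0.137  1.168 -0.002  0.258] F [ 0.1 -0.1 -0.8] gap 0.085
shift [0.0004 0.0014 0.1069] rot [-0.0024  0.0024 -0.0017]
```

View pics/w5.png

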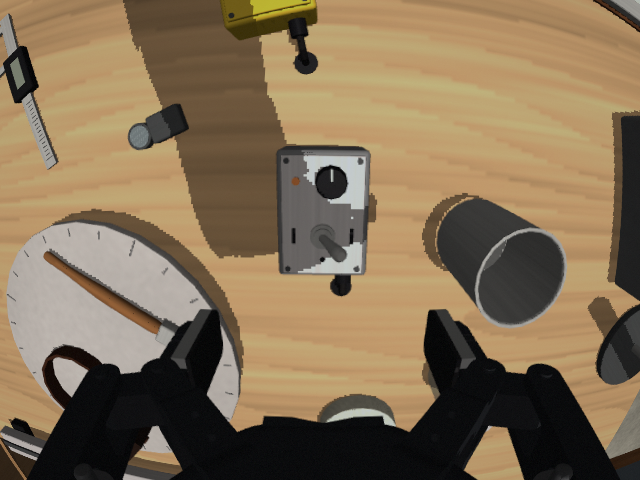

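View pics/w5z.png

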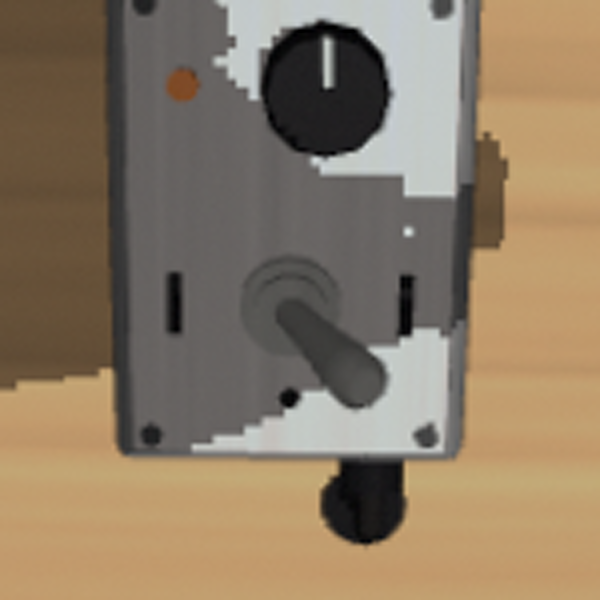

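```bash
python3 - <<'E'
from h import *
mw=np.load('mw5.npy',allow_pickle=True).item()
for n,u,v,z in (('barL',293.5,235.6,.055),('barR',351.5,236.2,.055),('dot',322.3,259.5,.055),('bush',322.5,236,.061)): print(n,plane(mw,u,v,z,True).round(4))
for a,b in ((480,290),(558,290)): pass
# cup mouth ellipse from wrist: light rim
print(plane(mw,521,277,.105,True))
E
```

```text
barL [0.4949 0.1983 0.055 ]
barR [0.4943 0.2424 0.055 ]
dot [0.5137 0.2206 0.055 ]
bush [0.4928 0.2203 0.061 ]
[0.50605232 0.36220336 0.105     ]
```

Request:
carry_out --plan '[{"x":-0.001,"y":0.001,"z":0.02,"ax":0,"ay":0,"az":0,"hand":1},{"x":-0.001,"y":0.001,"z":0.05,"ax":0,"ay":0,"az":0,"hand":1},{"x":-0.001,"y":0.001,"z":0.08,"ax":0,"ay":0,"az":0,"hand":1},{"x":-0.001,"y":0.001,"z":0.1,"ax":0,"ay":0,"az":0,"hand":0.9},{"x":-0.001,"y":0.001,"z":0.107,"ax":0,"ay":0,"az":0,"hand":0.7},{"x":-0.001,"y":0.001,"z":0.107,"ax":0,"ay":0,"az":0,"hand":0.5},{"x":-0.001,"y":0.001,"z":0.107,"ax":0,"ay":0,"az":0,"hand":0.4},{"x":-0.001,"y":0.001,"z":0.107,"ax":0,"ay":0,"az":0,"hand":0.3},{"x":-0.001,"y":0.001,"z":0.107,"ax":0,"ay":0,"az":0,"hand":0.2},{"x":-0.001,"y":0.001,"z":0.107,"ax":0,"ay":0,"az":0,"hand":0.1},{"x":-0.001,"y":0.001,"z":0.107,"ax":0,"ay":0,"az":0,"hand":0.05},{"x":-0.001,"y":0.001,"z":0.107,"ax":0,"ay":0,"az":0,"hand":0}]' --squeeze 20

```text
clock: 6.53
tcp_pos: [0.4947, 0.2212, 0.0767]
orientation: [0.001, 0.701, 0.713, -0.0]
wrist_force: [0.2, 0.5, 6.8]
finger_gap: 0.0083
```

```bash
python3 - <<'E'
from h import *
im=viewer.read_camera('wrist');cv2.imwrite('pics/w6.png',cv2.resize(im[150:390,160:480,::-1],(800,600),interpolation=2))
delta([.4665,.2206,.085],91.1)
E
```

```text
clock 6.58 p [0.4947 0.2212 0.0767] j [ 0.273  0.346 -0.303  0.92  -0.002  0.256] F [-0.1  1.7  5.7] gap 0.0086
shift [-0.0002 -0.0282 -0.0083] rot [ 0.0012  0.0015 -0.0019]
```

View pics/w6.png

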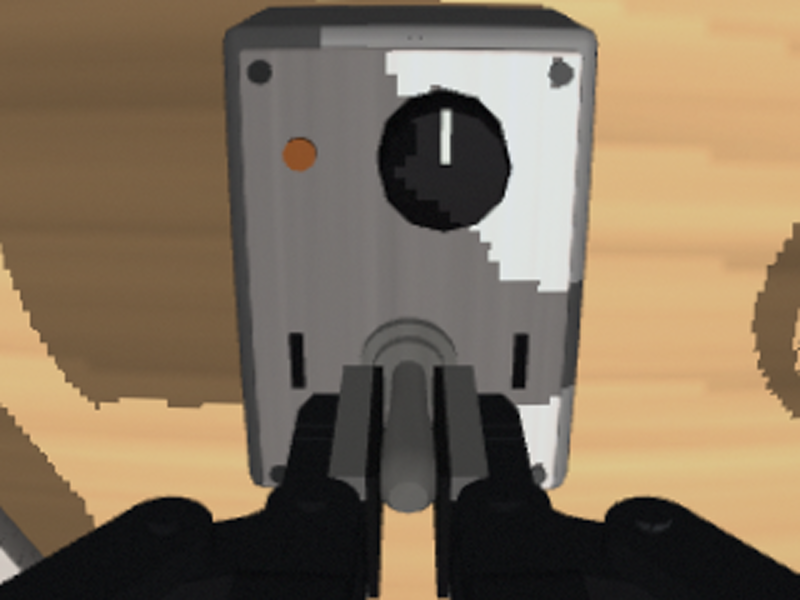

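Request:
carry_out --plan '[{"x":0,"y":0,"z":0,"ax":0,"ay":0,"az":0.0,"hand":0.3},{"x":0,"y":0,"z":0,"ax":0,"ay":0,"az":0.0,"hand":0.6},{"x":0,"y":0,"z":0,"ax":0,"ay":0,"az":0.0,"hand":0.7},{"x":0,"y":0,"z":0,"ax":0,"ay":0,"az":0.0,"hand":0.7},{"x":0,"y":0,"z":-0.02,"ax":0,"ay":0,"az":0.0,"hand":0.8},{"x":0,"y":0,"z":-0.05,"ax":0,"ay":0,"az":0.0,"hand":1},{"x":0,"y":0,"z":-0.09,"ax":0,"ay":0,"az":0.0,"hand":1},{"x":0,"y":0,"z":-0.11,"ax":0,"ay":0,"az":0.0,"hand":1},{"x":0,"y":0,"z":-0.11,"ax":0,"ay":0,"az":0.0,"hand":1}]'

```text
clock: 7.33
tcp_pos: [0.4974, 0.2222, 0.1919]
orientation: [0.003, 0.701, 0.713, 0.004]
wrist_force: [0.4, -0.7, 0.7]
finger_gap: 0.0856
```

```bash
python3 - <<'E'
from h import *
im=viewer.read_camera('wrist');cv2.imwrite('pics/w7.png',cv2.resize(im[160:310,250:400,::-1],(600,600),interpolation=2))
b=np.array([.616,.1183]);e=np.array([.5185,-.0478]); u=(b-e)/np.linalg.norm(b-e); az=np.degrees(np.arctan2(u[1],u[0])); print(np.linalg.norm(b-e),az,e+u*.115)
g=e+u*.117
delta([*g,.15],az+90)
E
```

```text
0.19260181722922554 59.58724555400467 [0.57671596 0.05137612]
clock 7.38 p [0.4963 0.2218 0.1892] j [ 0.274  0.264 -0.125  1.176 -0.002  0.256] F [-0.7  0.1 -1.1] gap 0.0853
shift [-0.1701  0.0782  0.0398] rot [ 0.0055  0.0035 -1.0227]
```

View pics/w7.png

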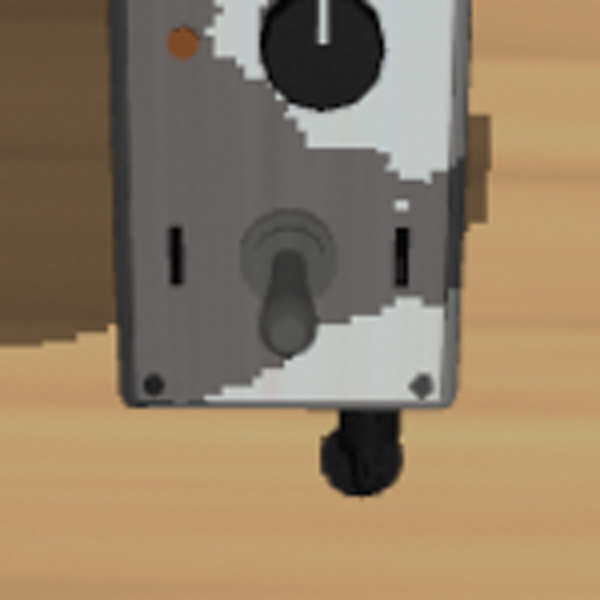

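Request:
carry_out --plan '[{"x":-0.01,"y":0.005,"z":0,"ax":0,"ay":0,"az":-0.08,"hand":0.8},{"x":-0.028,"y":0.013,"z":0,"ax":0,"ay":0,"az":-0.18,"hand":0.6},{"x":-0.05,"y":0.023,"z":0,"ax":0,"ay":0,"az":-0.29,"hand":0.5},{"x":-0.072,"y":0.033,"z":0.002,"ax":0,"ay":0,"az":-0.4,"hand":0.5},{"x":-0.094,"y":0.043,"z":0.005,"ax":0,"ay":0,"az":-0.51,"hand":0.5},{"x":-0.115,"y":0.053,"z":0.008,"ax":0,"ay":0,"az":-0.62,"hand":0.5},{"x":-0.135,"y":0.062,"z":0.01,"ax":0,"ay":0,"az":-0.73,"hand":0.5},{"x":-0.152,"y":0.07,"z":0.013,"ax":0,"ay":0,"az":-0.84,"hand":0.5},{"x":-0.164,"y":0.075,"z":0.016,"ax":0,"ay":0,"az":-0.94,"hand":0.5},{"x":-0.169,"y":0.077,"z":0.02,"ax":0,"ay":0,"az":-1.01,"hand":0.5},{"x":-0.17,"y":0.078,"z":0.02,"ax":0,"ay":0,"az":-1.023,"hand":0.5},{"x":-0.17,"y":0.078,"z":0.02,"ax":0,"ay":0,"az":-1.023,"hand":0.5}]'

```text
clock: 8.38
tcp_pos: [0.5764, 0.0528, 0.1679]
orientation: [0.001, 0.263, 0.965, 0.0]
wrist_force: [0.2, -0.0, 0.2]
finger_gap: 0.0428
```

```bash
python3 - <<'E'
from h import *
mw=viewer.camera_model('wrist');im=viewer.read_camera('wrist');cv2.imwrite('pics/w8.png',im[:,:,::-1])
np.save('mw8.npy',mw,allow_pickle=True)
h=cv2.cvtColor(im,cv2.COLOR_RGB2HSV)
k=((h[:,:,0]>5)&(h[:,:,0]<16)&(h[:,:,1]>140)&(h[:,:,2]>80)).astype(np.uint8)
n,l,st,c=cv2.connectedComponentsWithStats(k)
for i in range(1,n):
    if st[i,4]>150: print(st[i],c[i])
print(proj(mw,[.5767,.0514,.052],True))
delta([.5777,.0531,.06],149.6)
E
```

```text
[314 247  17  23 294] [322.60884354 258.60204082]
[321.53149913 236.06314676]
clock 8.43 p [0.5765 0.0533 0.1685] j [-0.047  0.342 -0.068  1.157  0.    -1.085] F [-0.4 -0.6  0.3] gap 0.0427
shift [-0.0008  0.0002  0.1085] rot [ 0.0019  0.0032 -0.0019]
```

View pics/w8.png

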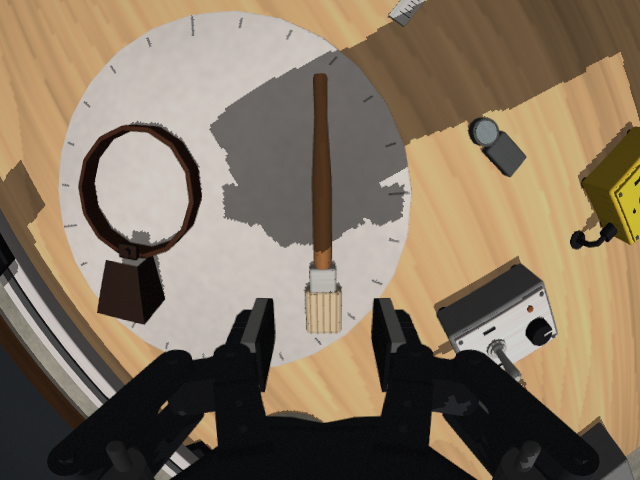

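```bash
python3 - <<'E'
from h import *
mw=np.load('mw8.npy',allow_pickle=True).item()
P=[plane(mw,u,v,z,True)[:2] for u,v,z in ((320.5,73,.05),(321.5,200,.052),(322.5,267,.052),(323.5,333,.052))]
for p in P: print(p.round(4), round(np.linalg.norm(p-P[0]),4))
d=P[3]-P[0];d/=np.linalg.norm(d);print(np.degrees(np.arctan2(d[1],d[0])), P[2]-d*.022)
E
```

```text
[ 0.5182 -0.0491] 0.0
[0.5631 0.0283] 0.0895
[0.5884 0.0727] 0.1406
[0.6174 0.1233] 0.1989
60.08413357747229 [0.57747186 0.05361604]
```

Request:
carry_out --plan '[{"x":-0.001,"y":0.001,"z":0.02,"ax":0,"ay":0,"az":0,"hand":0.5},{"x":-0.001,"y":0.001,"z":0.05,"ax":0,"ay":0,"az":0,"hand":0.5},{"x":-0.001,"y":0.001,"z":0.08,"ax":0,"ay":0,"az":0,"hand":0.5},{"x":-0.001,"y":0.001,"z":0.1,"ax":0,"ay":0,"az":0,"hand":0.5},{"x":-0.001,"y":0.001,"z":0.112,"ax":0,"ay":0,"az":0,"hand":0.5},{"x":-0.001,"y":0.001,"z":0.118,"ax":0,"ay":0,"az":0,"hand":0.5},{"x":-0.001,"y":0.001,"z":0.118,"ax":0,"ay":0,"az":0,"hand":0.5}]'

```text
clock: 9.02
tcp_pos: [0.5768, 0.0544, 0.049]
orientation: [0.0, 0.263, 0.965, 0.0]
wrist_force: [-0.4, 0.1, -0.1]
finger_gap: 0.043
```

```bash
python3 - <<'E'
from h import *
delta([.5775,.0536,.0475],150.1)
E
```

```text
clock 9.02 p [0.5768 0.0544 0.049 ] j [-0.045  0.437 -0.24   0.893  0.    -1.083] F [-0.4  0.1 -0.1] gap 0.043
shift [-0.001  -0.0003  0.0015] rot [ 0.0005  0.0004 -0.0107]
```

Request:
carry_out --plan '[{"x":0,"y":0,"z":0.0,"ax":0,"ay":0,"az":0,"hand":0.4},{"x":0,"y":0,"z":0.0,"ax":0,"ay":0,"az":0,"hand":0.3},{"x":0,"y":0,"z":0.0,"ax":0,"ay":0,"az":0,"hand":0.2},{"x":0,"y":0,"z":0.0,"ax":0,"ay":0,"az":0,"hand":0.1},{"x":0,"y":0,"z":0.0,"ax":0,"ay":0,"az":0,"hand":0.05},{"x":0,"y":0,"z":0.0,"ax":0,"ay":0,"az":0,"hand":0},{"x":0,"y":0,"z":0.0,"ax":0,"ay":0,"az":0,"hand":0}]' --squeeze 35

```text
clock: 9.6
tcp_pos: [0.5777, 0.0545, 0.0503]
orientation: [0.001, 0.263, 0.965, 0.001]
wrist_force: [-0.6, 0.9, 6.2]
finger_gap: 0.0124
```

```bash
python3 - <<'E'
from h import *
delta([.5775,.0536,.25],150.1)
E
```

```text
clock 9.6 p [0.5777 0.0545 0.0503] j [-4.500e-02  4.360e-01 -2.390e-01  8.940e-01  1.000e-03 -1.083e+00] F [-0.6  0.9  6.2] gap 0.0124
shift [-0.0007 -0.0005 -0.1997] rot [ 0.0018  0.0023 -0.0107]
```

Request:
carry_out --plan '[{"x":0,"y":0,"z":-0.01,"ax":0,"ay":0,"az":0,"hand":0},{"x":0,"y":0,"z":-0.03,"ax":0,"ay":0,"az":0,"hand":0},{"x":0,"y":0,"z":-0.06,"ax":0,"ay":0,"az":0,"hand":0},{"x":0,"y":0,"z":-0.09,"ax":0,"ay":0,"az":0,"hand":0},{"x":0,"y":0,"z":-0.12,"ax":0,"ay":0,"az":0,"hand":0},{"x":0,"y":0,"z":-0.15,"ax":0,"ay":0,"az":0,"hand":0},{"x":0,"y":0,"z":-0.18,"ax":0,"ay":0,"az":0,"hand":0},{"x":0,"y":0,"z":-0.21,"ax":0,"ay":0,"az":0,"hand":0},{"x":0,"y":0,"z":-0.22,"ax":0,"ay":0,"az":0,"hand":0},{"x":0,"y":0,"z":-0.22,"ax":0,"ay":0,"az":0,"hand":0}]'

```text
clock: 10.43
tcp_pos: [0.5786, 0.0542, 0.2741]
orientation: [0.005, 0.263, 0.965, 0.001]
wrist_force: [0.4, 0.5, -0.9]
finger_gap: 0.0124
```

```bash
python3 - <<'E'
from h import *
mw=viewer.camera_model('wrist');im=viewer.read_camera('wrist');cv2.imwrite('pics/w9.png',im[:,:,::-1])
np.save('mw9.npy',mw,allow_pickle=True)
p,r,s=toolpose();print(p,r.as_matrix().round(3)); print((r.inv()*R.from_matrix(mw['T'][:3,:3])).as_matrix().round(3), r.inv().apply(mw['T'][:3,3]-p))
delta([.5775,.0536,.27],150.1)
E
```

```text
[0.57776347 0.05426503 0.27147973] [[-0.861  0.508  0.006]
 [ 0.508  0.861  0.   ]
 [-0.005  0.003 -1.   ]]
[[ 1.     0.001 -0.004]
 [ 0.     0.949  0.315]
 [ 0.004 -0.315  0.949]] [ 3.77415786e-05 -8.18018159e-02 -1.44755570e-01]
clock 10.48 p [0.5778 0.0543 0.2715] j [-4.500e-02  3.120e-01  1.420e-01  1.395e+00  1.000e-03 -1.083e+00] F [ 0.3  0.  -2. ] gap 0.0123
shift [-0.0001 -0.0007  0.0015] rot [ 0.0031  0.0048 -0.0108]
```

View pics/w9.png

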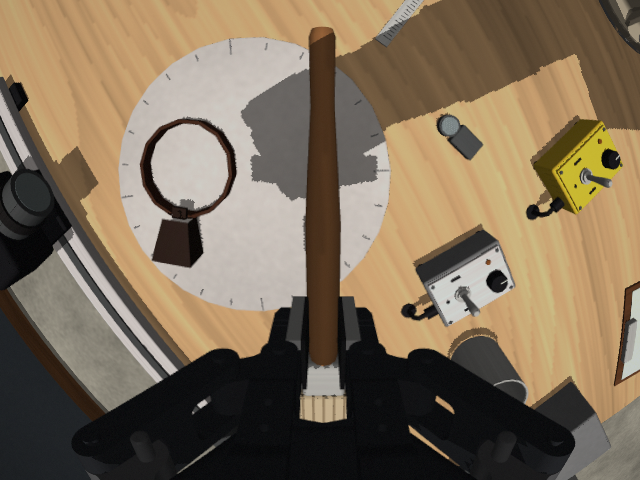

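```bash
python3 - <<'E'
from h import *
mw=np.load('mw9.npy',allow_pickle=True).item()
p,r,s=toolpose()
for z in (.004,-.002,-.008,-.014):
    print(z,[proj(mw,p+r.apply([0,y,zz]),True).round(0) for y,zz in ((-.118,z),(.022,z),(.077,z))])
m=viewer.camera_model('scene');im=viewer.read_camera('scene');cv2.imwrite('pics/s9.png',im[:,:,::-1])
im=viewer.read_camera('top');cv2.imwrite('pics/t9.png',im[:,:,::-1])
for n in ('scene','top'): print([proj(viewer.camera_model(n),p+r.apply([0,y,-.004])).round(0) for y in (-.118,.022,.077)])
E
```

```text
0.004 [array([324.,  34.]), array([324., 349.]), array([324., 427.])]
-0.002 [array([324.,  31.]), array([324., 357.]), array([324., 434.])]
-0.008 [array([324.,  27.]), array([324., 364.]), array([324., 442.])]
-0.014 [array([324.,  22.]), array([324., 372.]), array([324., 451.])]
[array([283., 169.]), array([308., 230.]), array([319., 257.])]
[array([343., 237.]), array([284., 200.]), array([260., 185.])]
```

View pics/s9.png

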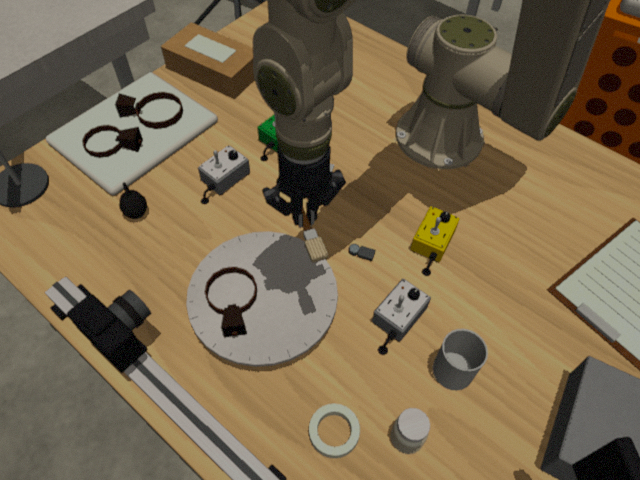

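View pics/t9.png

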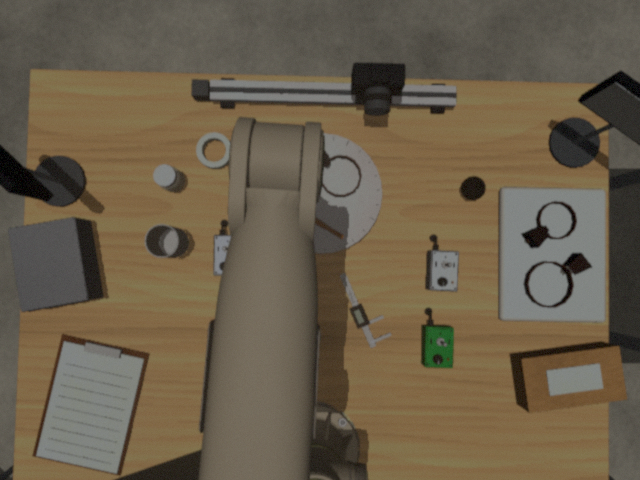

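```bash
cat > tgt.py <<'E'
from h import *
def Rtilt(t,az):
    t,a=np.radians([t,az]); z=np.array([np.sin(t)*np.cos(a),np.sin(t)*np.sin(a),-np.cos(t)])
    y=np.array([np.cos(t)*np.cos(a),np.cos(t)*np.sin(a),np.sin(t)]); return np.column_stack([np.cross(y,z),y,z])
E
python3 - <<'E'
from tgt import *
for az in (24,28,32):delta([.507,.3635,.32],0,Rtilt(75,az))
# cup mouth estimate: rim ellipse in wrist w5 and top
t=cv2.imread('pics/top0.png');m=viewer.camera_model('top')
E
```

```text
clock 10.58 p [0.5764 0.0543 0.2686] j [-4.500e-02  3.140e-01  1.380e-01  1.394e+00  1.000e-03 -1.083e+00] F [-0.2  0.5 -1.5] gap 0.0123
shift [ 0.2167  0.2311 -0.0513] rot [-1.2638 -0.4046  0.5271]
clock 10.58 p [0.5764 0.0543 0.2686] j [-4.500e-02  3.140e-01  1.380e-01  1.394e+00  1.000e-03 -1.083e+00] F [-0.2  0.5 -1.5] gap 0.0123
shift [ 0.2167  0.2311 -0.0513] rot [-1.2733 -0.3591  0.4678]
clock 10.58 p [0.5764 0.0543 0.2686] j [-4.500e-02  3.140e-01  1.380e-01  1.394e+00  1.000e-03 -1.083e+00] F [-0.2  0.5 -1.5] gap 0.0123
shift [ 0.2167  0.2311 -0.0513] rot [-1.2816 -0.3136  0.4086]
```

Request:
carry_out --plan '[{"x":0.01,"y":0.011,"z":-0.015,"ax":-0.06,"ay":-0.018,"az":0.023,"hand":0},{"x":0.028,"y":0.03,"z":-0.03,"ax":-0.165,"ay":-0.047,"az":0.061,"hand":0},{"x":0.047,"y":0.051,"z":-0.045,"ax":-0.275,"ay":-0.079,"az":0.103,"hand":0},{"x":0.067,"y":0.072,"z":-0.06,"ax":-0.385,"ay":-0.108,"az":0.14,"hand":0},{"x":0.087,"y":0.092,"z":-0.065,"ax":-0.5,"ay":-0.14,"az":0.182,"hand":0},{"x":0.106,"y":0.113,"z":-0.07,"ax":-0.61,"ay":-0.172,"az":0.225,"hand":0},{"x":0.126,"y":0.134,"z":-0.07,"ax":-0.725,"ay":-0.205,"az":0.267,"hand":0},{"x":0.147,"y":0.157,"z":-0.07,"ax":-0.84,"ay":-0.237,"az":0.309,"hand":0},{"x":0.167,"y":0.178,"z":-0.065,"ax":-0.955,"ay":-0.27,"az":0.351,"hand":0},{"x":0.187,"y":0.199,"z":-0.06,"ax":-1.07,"ay":-0.302,"az":0.393,"hand":0},{"x":0.204,"y":0.217,"z":-0.055,"ax":-1.18,"ay":-0.333,"az":0.434,"hand":0},{"x":0.217,"y":0.231,"z":-0.051,"ax":-1.273,"ay":-0.359,"az":0.468,"hand":0}]'

```text
clock: 11.58
tcp_pos: [0.5094, 0.3536, 0.318]
orientation: [0.283, 0.401, 0.737, 0.465]
wrist_force: [0.7, 0.3, -1.5]
finger_gap: 0.0124
```

```bash
python3 - <<'E'
from tgt import *
delta([.507,.3635,.32],0,Rtilt(75,28))
im=viewer.read_camera('scene');cv2.imwrite('pics/s10.png',im[:,:,::-1])
im=viewer.read_camera('top');cv2.imwrite('pics/t10.png',im[:,:,::-1])
E
```

```text
clock 11.58 p [0.5094 0.3536 0.318 ] j [ 0.439 -0.249 -0.997 -0.325  0.079 -0.085] F [ 0.7  0.3 -1.5] gap 0.0124
shift [0.0096 0.0035 0.0018] rot [-0.1578 -0.0386  0.0614]
```

View pics/s10.png

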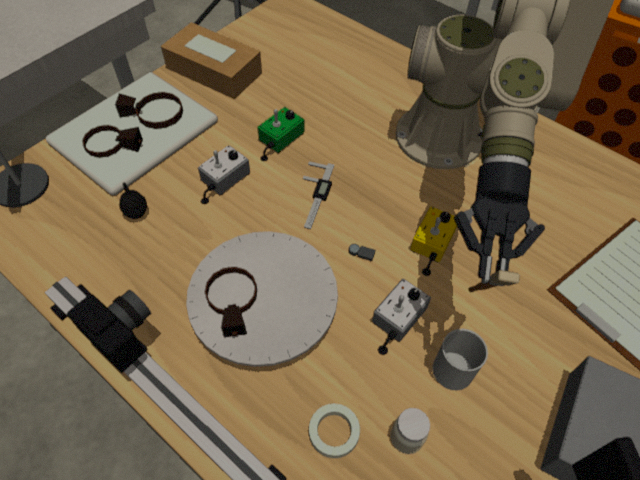

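View pics/t10.png

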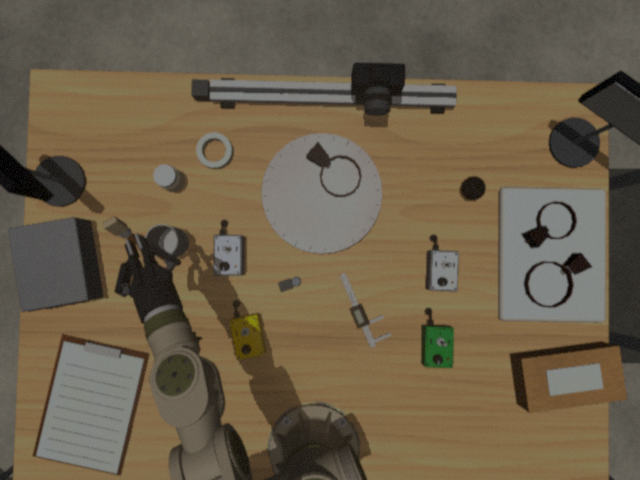

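```bash
cat > kin.py <<'E'
import numpy as np
D=[([.1664,-.55,.2306],[-1.41659,.314008,.0449,1.30359]),([.467,-.3095,.1854],[-.729,.303,-.081,1.188]),([.4682,-.3119,.0767],[-.731,.381,-.251,.937]),([.4697,-.3134,.2005],[-.731,.296,-.054,1.212]),
([.4845,.0586,.1971],[-.042,.155,-.243,1.167]),([.4924,.2226,.1835],[.277,.266,-.137,1.168]),([.4947,.2212,.0767],[.273,.346,-.303,.92]),([.5765,.0533,.1685],[-.047,.342,-.068,1.157]),([.5768,.0544,.049],[-.045,.437,-.24,.893]),([.5778,.0543,.2715],[-.045,.312,.142,1.395]),([.5094,.3536,.318],[.439,-.249,-.997,-.325])]
def feats(j):
    a=j[1];q=j[1]-j[2];f=q+j[3]
    c,s=np.cos,np.sin
    # link vector (u,w) in frame rotated by pitch angle t (nose down): r=u c+w s ; z=-u s+w c
    r=[1,0];z=[0,1]
    for t in (a,q,f): r+= [c(t),s(t)]; z+=[-s(t),c(t)]
    return r,z
A=[];b=[]
for p,j in D:
    r,z=feats(j); A+=[r,z]; b+=[p[0]*np.cos(j[0])+p[1]*np.sin(j[0]),p[2]]
A=np.array(A);b=np.array(b)
# shoulder height/link gauge: small ridge
th=np.linalg.lstsq(np.vstack([A,1e-3*np.eye(8)]),np.r_[b,np.zeros(8)],rcond=None)[0]
if __name__=='__main__':
    print(th.round(4)); print((A@th-b).round(4)); print([round(-p[0]*np.sin(j[0])+p[1]*np.cos(j[0]),4) for p,j in D])
E
python3 kin.py
```

```text
[-0.0014  0.2339 -0.0011  0.5192  0.4106  0.0552  0.4417  0.0014]
[-0.0001 -0.0001  0.0002  0.0001 -0.0001 -0.0001 -0.0001 -0.0002 -0.0001
  0.0001  0.0001 -0.0003  0.0003  0.0002 -0.0001  0.0002 -0.0001 -0.0001
  0.0001  0.0002  0.     -0.    ]
[np.float64(0.0799), np.float64(0.0802), np.float64(0.0804), np.float64(0.0802), np.float64(0.0789), np.float64(0.0795), np.float64(0.0796), np.float64(0.0803), np.float64(0.0803), np.float64(0.0802), np.float64(0.1036)]
```

```bash
cat > fk.py <<'E'
import numpy as np
from scipy.optimize import least_squares
from scipy.spatial.transform import Rotation as R
LO=np.array([-2.76,-.86,-1.03,-2.2,-1.47,-3.14]);HI=np.array([2.76,1.69,1.26,2.34,1.5,3.14])
D5=.142;L5=.2997
def fk(j):
    a=j[1];q=j[1]-j[2];f=q+j[3];c,s=np.cos,np.sin
    v=lambda t,u,w:np.array([u*c(t)+w*s(t),0,-u*s(t)+w*c(t)])
    p=np.array([0,.08,.234])+v(a,0,.5192)+v(q,.4106,.0552)+v(f,D5,0)
    # frame: tool z along v(f), tool y (j6=0) = v(f,0,1), x = left
    F=np.column_stack([[0,1,0],v(f,0,1),v(f,1,0)])
    Rt=R.from_matrix(F)*R.from_rotvec([0,j[4],0])*R.from_rotvec([0,0,j[5]])
    # j5: about tool-frame y(up); positive -> z toward +x(left)
    p=p+Rt.apply([0,0,L5]); Z=R.from_rotvec([0,0,j[0]])
    return Z.apply(p),Z*Rt
def ik(p,Rt,j0):
    Rt=R.from_matrix(Rt) if not isinstance(Rt,R) else Rt
    def e(j):
        P,Q=fk(j); return np.r_[(P-p)*5,(Q.inv()*Rt).as_rotvec()]
    best=None
    for j in (j0,np.clip(np.array([1.0,-.2,-.9,-.3,-1.,0]),LO,HI)):
        s=least_squares(e,np.clip(j,LO+1e-3,HI-1e-3),bounds=(LO,HI))
        if best is None or s.cost<best.cost: best=s
    return best.x,np.abs(best.fun).max()
E
python3 - <<'E'
from fk import *; from tgt import *
p,r,s=toolpose(); j=s['joint_pos']; P,Q=fk(j); print(p,P,(Q.inv()*r).as_rotvec(),j)
for t in (55,60,65,70,75,80):
  for az in (-20,-10,0,10,30,60,75,90):
    out=[]
    for z in (.30,.125):
      x,e=ik(np.array([.508,.364,z]),Rtilt(t,az),j); out.append((x.round(2),round(e,4)))
    if max(o[1] for o in out)<.003: print(t,az,out)
E
```

```text
[0.50659728 0.35463591 0.31161361] [0.50784147 0.35517783 0.31168592] [-2.49800181e-16  2.22044605e-16 -3.33066907e-16] [ 0.4408961  -0.24508361 -1.00125022 -0.32438569  0.08180851 -0.08734957]
55 -20 [(array([ 0.86,  0.14, -0.37,  0.6 , -0.87,  0.99]), np.float64(0.0)), (array([ 0.86,  0.34, -0.61,  0.16, -0.87,  0.99]), np.float64(0.0))]
55 -10 [(array([ 0.83,  0.03, -0.53,  0.36, -0.76,  0.73]), np.float64(0.0)), (array([ 0.83,  0.27, -0.77, -0.12, -0.76,  0.73]), np.float64(0.0))]
55 0 [(array([ 0.77, -0.06, -0.65,  0.18, -0.6 ,  0.5 ]), np.float64(0.0)), (array([ 0.77,  0.22, -0.9 , -0.35, -0.6 ,  0.5 ]), np.float64(0.0))]
55 10 [(array([ 0.69, -0.14, -0.74,  0.07, -0.41,  0.31]), np.float64(0.0)), (array([ 0.69,  0.18, -1.  , -0.51, -0.41,  0.31]), np.float64(0.0))]
55 60 [(array([ 0.18, -0.13, -0.69,  0.26,  0.67, -0.59]), np.float64(0.0)), (array([ 0.18,  0.16, -0.96, -0.3 ,  0.67, -0.59]), np.float64(0.0))]
55 75 [(array([ 0.1 ,  0.01, -0.5 ,  0.58,  0.87, -0.98]), np.float64(0.0)), (array([ 0.1 ,  0.24, -0.76,  0.1 ,  0.87, -0.98]), np.float64(0.0))]
55 90 [(array([ 0.08,  
[... 2521 characters left out ...]
-0.07,  1.2 , -0.75]), np.float64(0.0)), (array([ 0.01,  0.45, -0.99, -0.65,  1.2 , -0.75]), np.float64(0.0))]
75 90 [(array([-0.01,  0.3 , -0.36,  0.95,  1.31, -1.61]), np.float64(0.0)), (array([-0.01,  0.54, -0.53,  0.54,  1.31, -1.61]), np.float64(0.0))]
80 -20 [(array([ 0.96,  0.23, -0.74, -0.38, -1.25,  0.57]), np.float64(0.0)), (array([ 0.96,  0.61, -0.86, -0.88, -1.25,  0.57]), np.float64(0.0))]
80 -10 [(array([ 0.92,  0.18, -0.92, -0.74, -1.06,  0.32]), np.float64(0.0)), (array([ 0.92,  0.67, -1.02, -1.32, -1.06,  0.32]), np.float64(0.0))]
80 90 [(array([-0.02,  0.35, -0.37,  0.98,  1.39, -1.7 ]), np.float64(0.0)), (array([-0.02,  0.6 , -0.51,  0.58,  1.39, -1.7 ]), np.float64(0.0))]
```

```bash
python3 - <<'E'
from fk import *; from tgt import *
Rt=Rtilt(70,-20)
delta([.522,.358,.30],0,Rt)
p,r,s=toolpose()
T=np.array([.522,.358,.30]); rv=(r.inv()*R.from_matrix(Rt)).as_rotvec(); j=s['joint_pos']
for k in np.linspace(0,1,8):
    x,e=ik(p+(T-p)*k+[0,0,0],r*R.from_rotvec(rv*k),j); print(round(k,2),x.round(2),round(e,4)); j=x
E
```

```text
clock 11.68 p [0.5066 0.3546 0.3116] j [ 0.441 -0.245 -1.001 -0.324  0.082 -0.087] F [ 0.2 -0.  -1.8] gap 0.0123
shift [-0.0047 -0.0045  0.0185] rot [-0.0557 -0.8171  0.3813]
0.0 [ 0.44 -0.25 -1.   -0.32  0.08 -0.09] 0.0
0.14 [ 0.54 -0.22 -1.   -0.37 -0.13  0.01] 0.0
0.29 [ 0.63 -0.17 -0.98 -0.39 -0.33  0.1 ] 0.0
0.43 [ 0.72 -0.11 -0.94 -0.38 -0.52  0.2 ] 0.0
0.57 [ 0.78 -0.05 -0.89 -0.34 -0.69  0.31] 0.0
0.71 [ 0.84  0.02 -0.81 -0.25 -0.85  0.43] 0.0
0.86 [ 0.88  0.08 -0.71 -0.11 -0.99  0.59] 0.0
1.0 [ 0.9   0.16 -0.58  0.12 -1.1   0.8 ] 0.0
```

Request:
carry_out --plan '[{"x":0,"y":0,"z":0.001,"ax":-0.003,"ay":-0.05,"az":0.023,"hand":0},{"x":-0.001,"y":-0.001,"z":0.003,"ax":-0.01,"ay":-0.14,"az":0.066,"hand":0},{"x":-0.001,"y":-0.001,"z":0.005,"ax":-0.016,"ay":-0.235,"az":0.11,"hand":0},{"x":-0.002,"y":-0.002,"z":0.008,"ax":-0.023,"ay":-0.335,"az":0.156,"hand":0},{"x":-0.002,"y":-0.002,"z":0.01,"ax":-0.03,"ay":-0.435,"az":0.203,"hand":0},{"x":-0.003,"y":-0.003,"z":0.012,"ax":-0.036,"ay":-0.535,"az":0.25,"hand":0},{"x":-0.004,"y":-0.004,"z":0.014,"ax":-0.043,"ay":-0.635,"az":0.296,"hand":0},{"x":-0.004,"y":-0.004,"z":0.016,"ax":-0.049,"ay":-0.725,"az":0.338,"hand":0},{"x":-0.005,"y":-0.004,"z":0.018,"ax":-0.054,"ay":-0.795,"az":0.371,"hand":0},{"x":-0.005,"y":-0.004,"z":0.0185,"ax":-0.056,"ay":-0.817,"az":0.381,"hand":0},{"x":-0.005,"y":-0.004,"z":0.0185,"ax":-0.056,"ay":-0.817,"az":0.381,"hand":0}]'

```text
clock: 12.6
tcp_pos: [0.5233, 0.3586, 0.299]
orientation: [0.47, 0.671, 0.471, 0.327]
wrist_force: [0.3, -0.1, -0.1]
finger_gap: 0.012
```

```bash
python3 - <<'E'
from tgt import *
delta([.522,.358,.20],0,Rtilt(70,-20))
p,r,s=toolpose()
for n in ('scene','top'):
    im=viewer.read_camera(n);cv2.imwrite(f'pics/{n}11.png',im[:,:,::-1])
    m=viewer.camera_model(n); print(n,[proj(m,p+r.apply([0,y,0])).round(0) for y in (-.118,.022,.077)], proj(m,[.507,.3635,.105]).round(1))
mw=viewer.camera_model('wrist');im=viewer.read_camera('wrist');cv2.imwrite('pics/w11.png',im[:,:,::-1])
print([proj(mw,p+r.apply([0,y,0]),True).round(0) for y in (-.118,.022,.077)], proj(mw,[.507,.3635,.105],True).round(1))
np.save('mw11.npy',mw,allow_pickle=True)
E
```

```text
clock 12.6 p [0.5233 0.3586 0.299 ] j [ 0.901  0.168 -0.573  0.121 -1.101  0.801] F [ 0.3 -0.1 -0.1] gap 0.012
shift [-0.0005 -0.0933  0.0331] rot [-0.0017  0.0017  0.0045]
scene [array([487., 319.]), array([485., 293.]), array([484., 280.])] [463.7 346.1]
top [array([146., 250.]), array([132., 224.]), array([126., 212.])] [162.4 241.3]
[array([329.,  29.]), array([328., 355.]), array([327., 433.])] [327.4 -64.4]
```

View pics/scene11.png

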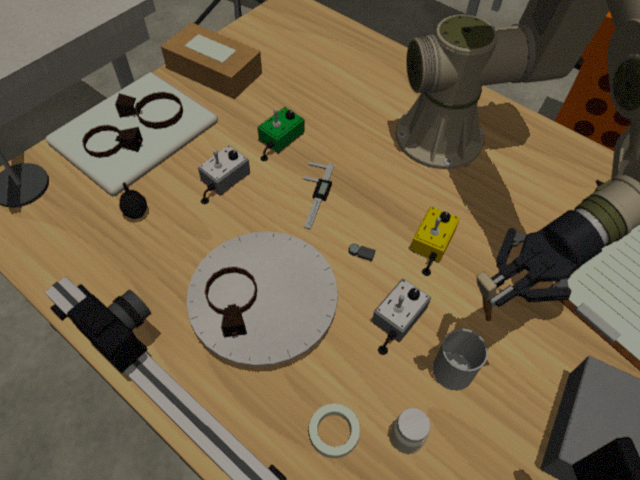

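View pics/w11.png

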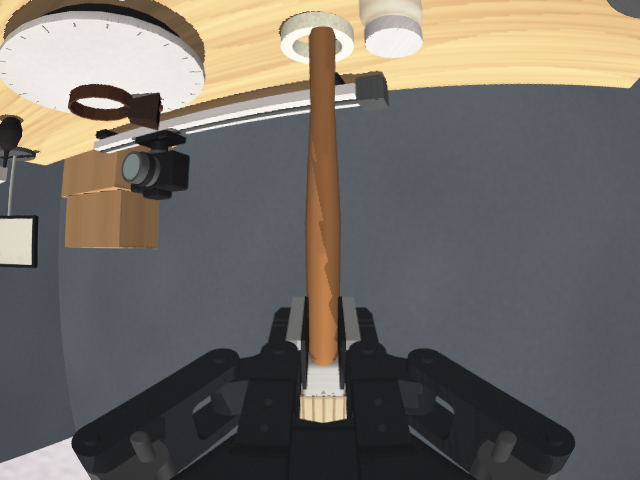

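View pics/top11.png

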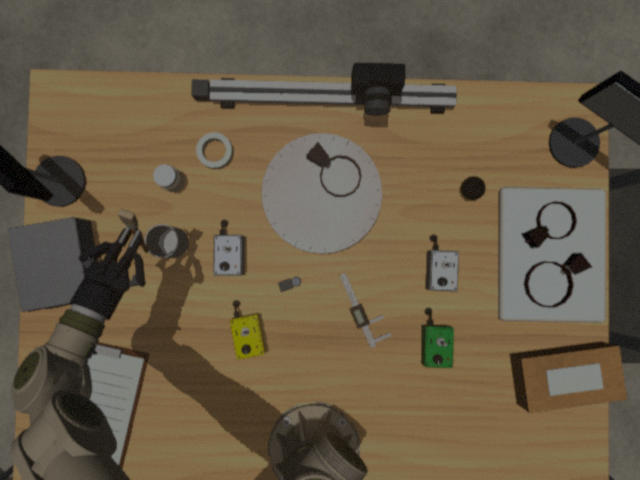

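```bash
python3 - <<'E'
from h import *
s=cv2.imread('pics/scene0.png');m=viewer.camera_model('scene')
c=cv2.resize(s[320:400,420:500],(640,640),interpolation=2)
# overlay expected rim outer/inner circle for centre (.508,.3645)
for cen,col in (((.508,.3645),(0,0,255)),((.513,.3665),(0,255,0))):
    for a in np.linspace(0,2*np.pi,60):
        u=proj(m,[cen[0]+.04*np.cos(a),cen[1]+.04*np.sin(a),.105]); cv2.circle(c,(int((u[0]-420)*8+4),int((u[1]-320)*8+4)),2,col,-1)
cv2.imwrite('pics/cupz.png',c)
E
```

```text
(no output)
```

View pics/cupz.png

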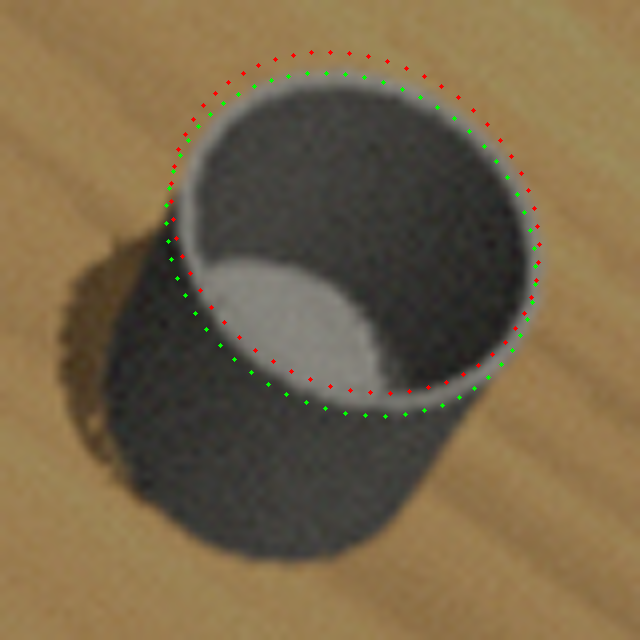

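Request:
carry_out --plan '[{"x":0,"y":-0.014,"z":0.005,"ax":0,"ay":0,"az":0,"hand":0},{"x":0,"y":-0.038,"z":0.014,"ax":0,"ay":0,"az":0,"hand":0},{"x":0,"y":-0.061,"z":0.022,"ax":0,"ay":0,"az":0,"hand":0},{"x":0,"y":-0.08,"z":0.029,"ax":0,"ay":0,"az":0,"hand":0},{"x":0,"y":-0.099,"z":0.036,"ax":0,"ay":0,"az":0,"hand":0},{"x":0,"y":-0.113,"z":0.041,"ax":0,"ay":0,"az":0,"hand":0},{"x":0,"y":-0.12,"z":0.0435,"ax":0,"ay":0,"az":0,"hand":0},{"x":0,"y":-0.12,"z":0.0435,"ax":0,"ay":0,"az":0,"hand":0}]'

```text
clock: 13.42
tcp_pos: [0.5213, 0.355, 0.1696]
orientation: [0.471, 0.67, 0.472, 0.326]
wrist_force: [-0.3, -0.8, -0.6]
finger_gap: 0.0124
```

```bash
python3 - <<'E'
from tgt import *
delta([.524,.3585,.121],0,Rtilt(70,-20))
a=viewer.read_camera('scene')[240:400,400:600,::-1];b=viewer.read_camera('top')[190:350,80:280,::-1]
cv2.imwrite('pics/st12.png',np.hstack([cv2.resize(a,(400,320)),cv2.resize(b,(400,320))]))
E
```

```text
clock 13.42 p [0.5213 0.355  0.1696] j [ 0.9    0.364 -0.729 -0.23  -1.1    0.798] F [-0.3 -0.8 -0.6] gap 0.0124
shift [ 0.0046 -0.0452  0.018 ] rot [-0.0024  0.0023  0.0065]
```

View pics/st12.png

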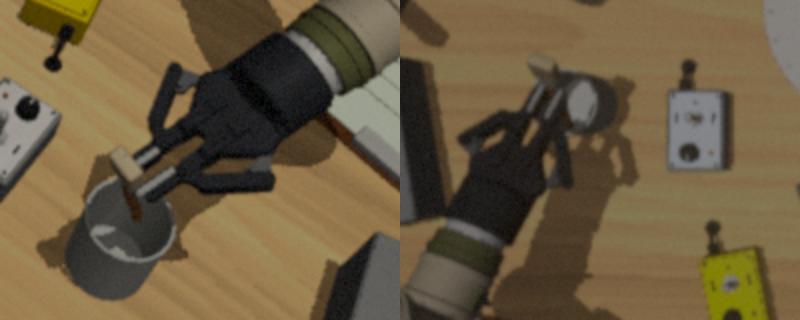

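Request:
carry_out --plan '[{"x":0.002,"y":-0.01,"z":0.004,"ax":0,"ay":0,"az":0,"hand":0},{"x":0.004,"y":-0.022,"z":0.009,"ax":0,"ay":0,"az":0,"hand":0},{"x":0.0045,"y":-0.032,"z":0.013,"ax":0,"ay":0,"az":0,"hand":0},{"x":0.0045,"y":-0.04,"z":0.016,"ax":0,"ay":0,"az":0,"hand":0},{"x":0.0045,"y":-0.044,"z":0.0175,"ax":0,"ay":0,"az":0,"hand":0},{"x":0.0045,"y":-0.045,"z":0.018,"ax":0,"ay":0,"az":0,"hand":0},{"x":0.0045,"y":-0.045,"z":0.018,"ax":0,"ay":0,"az":0,"hand":0}]'

```text
clock: 14.1
tcp_pos: [0.5252, 0.36, 0.1243]
orientation: [0.47, 0.671, 0.47, 0.328]
wrist_force: [0.2, -0.1, -0.8]
finger_gap: 0.0121
```

```bash
python3 - <<'E'
from tgt import *
delta([.524,.3585,.121],0,Rtilt(70,-20))
a=viewer.read_camera('scene')[240:400,400:600,::-1];b=viewer.read_camera('top')[190:350,80:280,::-1]
cv2.imwrite('pics/st13.png',np.hstack([cv2.resize(a,(400,320)),cv2.resize(b,(400,320))]))
cv2.imwrite('pics/w13.png',viewer.read_camera('wrist')[:,:,::-1])
E
```

```text
clock 14.1 p [0.5252 0.36   0.1243] j [ 0.9    0.463 -0.748 -0.354 -1.101  0.798] F [ 0.2 -0.1 -0.8] gap 0.0121
shift [-0.0019 -0.0033  0.0005] rot [-0.0003  0.0009  0.0019]
```

View pics/st13.png

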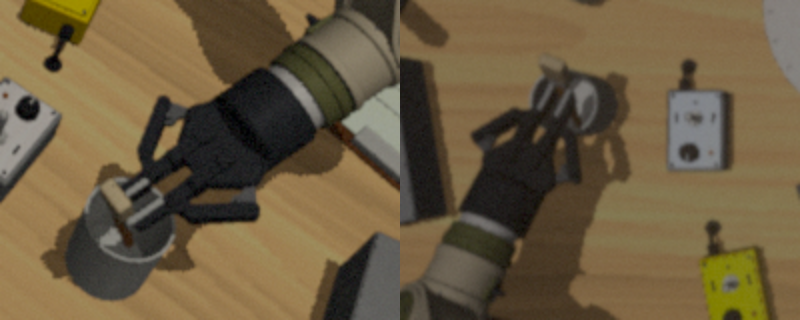

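View pics/w13.png

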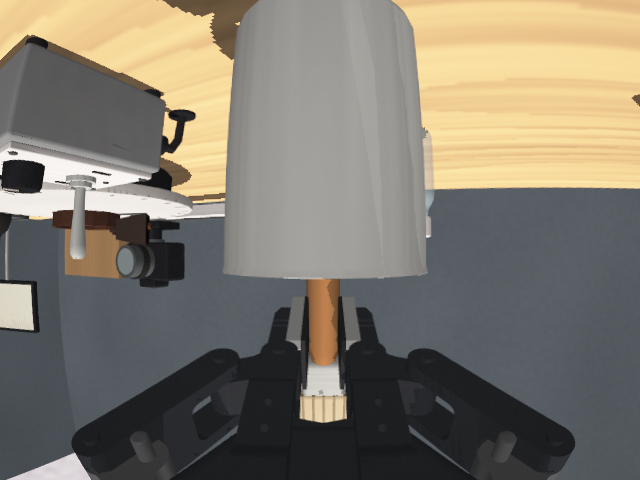

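Request:
carry_out --plan '[{"x":0,"y":-0.003,"z":0.001,"ax":0,"ay":0,"az":0,"hand":0},{"x":0,"y":-0.005,"z":0.002,"ax":0,"ay":0,"az":0,"hand":0},{"x":0,"y":-0.005,"z":0.002,"ax":0,"ay":0,"az":0,"hand":0}]'

```text
clock: 14.5
tcp_pos: [0.5254, 0.3602, 0.119]
orientation: [0.47, 0.671, 0.47, 0.328]
wrist_force: [-0.3, -0.3, -0.7]
finger_gap: 0.0119
```

```bash
python3 - <<'E'
from tgt import *
delta([.524,.3585,.121],0,Rtilt(70,-20))
E
```

```text
clock 14.5 p [0.5254 0.3602 0.119 ] j [ 0.9    0.474 -0.751 -0.369 -1.101  0.798] F [-0.3 -0.3 -0.7] gap 0.0119
shift [-0.002   0.0016 -0.0014] rot [-0.0002  0.0005  0.0014]
```

Request:
carry_out --plan '[{"x":0,"y":0,"z":0,"ax":0,"ay":0,"az":0,"hand":0.2},{"x":0,"y":0,"z":0,"ax":0,"ay":0,"az":0,"hand":0.35},{"x":0,"y":0,"z":0,"ax":0,"ay":0,"az":0,"hand":0.5},{"x":0,"y":0,"z":0,"ax":0,"ay":0,"az":0,"hand":0.5},{"x":0,"y":0,"z":0,"ax":0,"ay":0,"az":0,"hand":0.5},{"x":0,"y":0,"z":0,"ax":0,"ay":0,"az":0,"hand":0.5}]'

```text
clock: 15.0
tcp_pos: [0.5254, 0.3602, 0.1191]
orientation: [0.47, 0.671, 0.47, 0.328]
wrist_force: [-0.0, 0.9, -0.3]
finger_gap: 0.0423
```

```bash
python3 - <<'E'
from tgt import *
delta([.524,.3585,.121],0,Rtilt(70,-20))
a=viewer.read_camera('scene')[240:400,400:600,::-1]
cv2.imwrite('pics/st14.png',cv2.resize(a,(500,400)))
cv2.imwrite('pics/w14.png',viewer.read_camera('wrist')[:,:,::-1])
E
```

```text
clock 15.0 p [0.5254 0.3602 0.1191] j [ 0.9    0.474 -0.751 -0.369 -1.101  0.798] F [-0.   0.9 -0.3] gap 0.0423
shift [-0.0021  0.0015 -0.0014] rot [-0.0001  0.0006  0.0013]
```

View pics/st14.png

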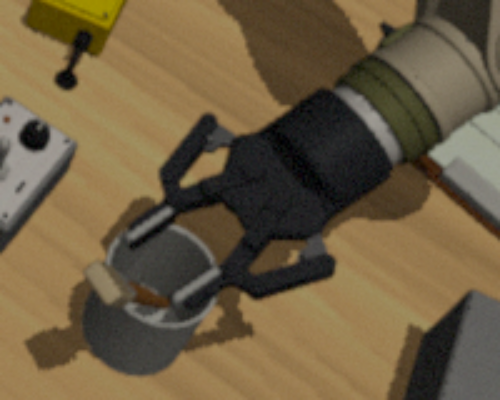

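View pics/w14.png

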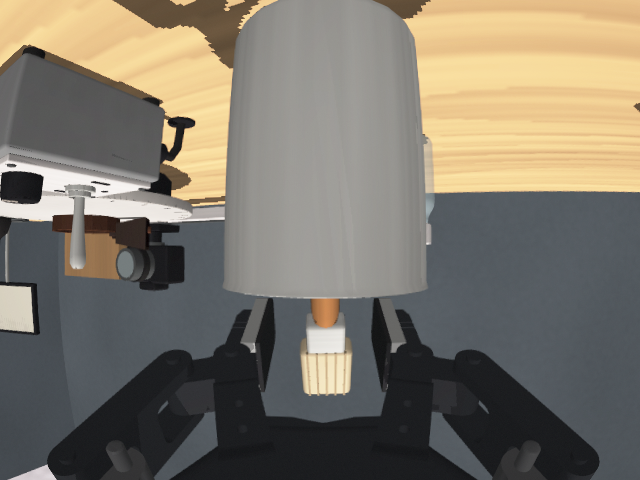

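Request:
carry_out --plan '[{"x":0,"y":0,"z":-0.01,"ax":0,"ay":0,"az":0,"hand":0.5},{"x":0,"y":0.002,"z":-0.03,"ax":0,"ay":0,"az":0,"hand":0.5},{"x":0,"y":0.005,"z":-0.055,"ax":0,"ay":0,"az":0,"hand":0.5},{"x":0,"y":0.015,"z":-0.075,"ax":0,"ay":0,"az":0,"hand":0.5},{"x":0,"y":0.03,"z":-0.09,"ax":0,"ay":0,"az":0,"hand":0.5},{"x":0,"y":0.055,"z":-0.1,"ax":0,"ay":0,"az":0,"hand":0.5},{"x":0,"y":0.08,"z":-0.11,"ax":0,"ay":0,"az":0,"hand":0.5},{"x":0,"y":0.1,"z":-0.115,"ax":0,"ay":0,"az":0,"hand":0.5},{"x":0,"y":0.1,"z":-0.115,"ax":0,"ay":0,"az":0,"hand":0.5},{"x":0,"y":0.1,"z":-0.115,"ax":0,"ay":0,"az":0,"hand":0.5}]'

```text
clock: 15.93
tcp_pos: [0.4564, 0.3862, 0.2541]
orientation: [0.469, 0.671, 0.469, 0.33]
wrist_force: [-1.2, -0.2, -0.2]
finger_gap: 0.0427
```

```bash
python3 - <<'E'
from tgt import *
delta([.524,.3585,.121],0,Rtilt(70,-20))
cv2.imwrite('pics/s15.png',viewer.read_camera('scene')[:,:,::-1])
cv2.imwrite('pics/t15.png',viewer.read_camera('top')[:,:,::-1])
E
```

```text
clock 15.93 p [0.4564 0.3862 0.2541] j [ 1.039  0.242 -0.557  0.307 -1.178  1.075] F [-1.2 -0.2 -0.2] gap 0.0427
shift [-0.0032 -0.1001  0.1141] rot [ 0.0003 -0.0009 -0.002 ]
```

View pics/s15.png

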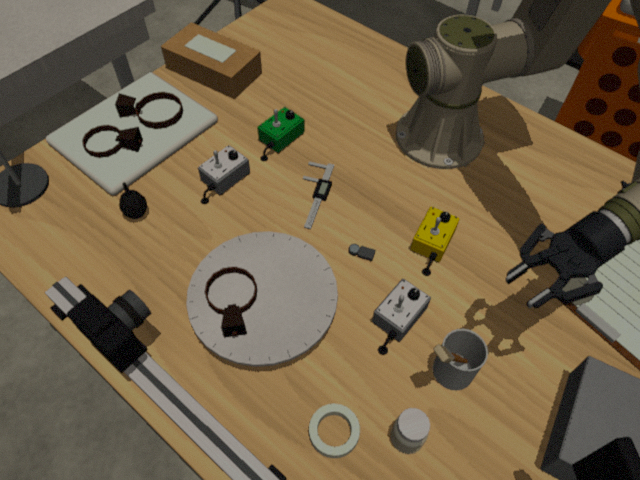

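View pics/t15.png

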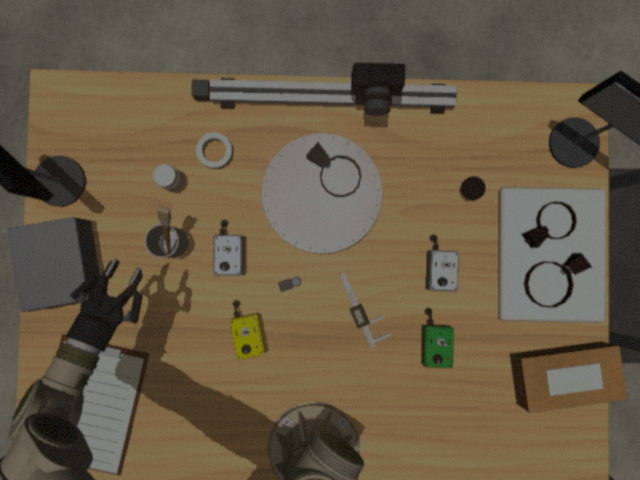

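```bash
python3 - <<'E'
import cv2,numpy as np
t=cv2.imread('pics/t15.png');s=cv2.imread('pics/s15.png')
c=lambda im,x,y,w=32:cv2.resize(im[y-w:y+w,x-w:x+w],(266,266),interpolation=2)
cv2.imwrite('pics/z15.png',np.vstack([np.hstack([c(t,228,250),c(t,443,265),c(t,165,235)]),np.hstack([c(s,402,310),c(s,223,170),c(s,458,358)])]))
E
```

```text
(no output)
```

View pics/z15.png

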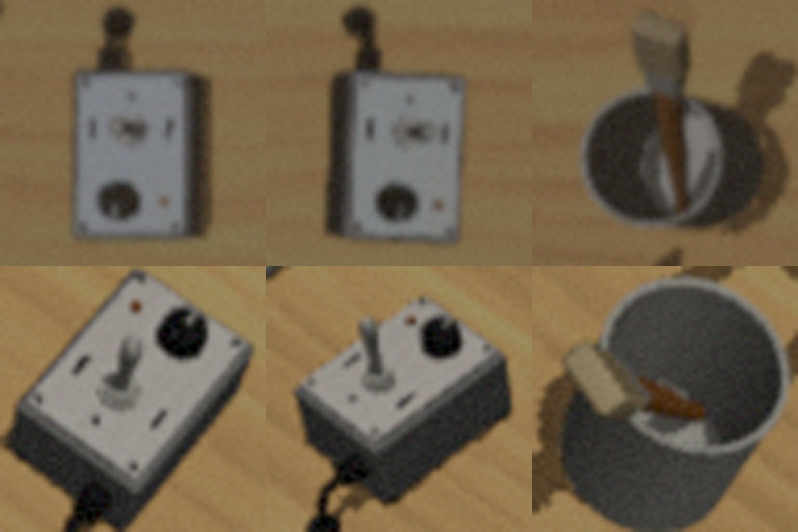

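Both levers are upright. The brush stands in the upright cup, bristles up, with its butt at the bottom. The collar and loose things haven't moved.

```bash
python3 -c "
from workcell import env,status
s=status.get_state();print(s['clock'],s['wrist_force'],s['qvel'].round(3));print(env.hand_in())"
```

```text
16.0333 [ 0.13087343 -0.07391145  0.14947939] [-0.002  0.018 -0.011  0.002 -0.001 -0.002]
the job is handed in; nothing more can be done
None
```

The job is done and handed in at 16.0 s. I closed the gripper on lever b and then lever a to bring each to its centre off position. Then I took the brush off the turntable, stood it in the steel cup, let go and backed the arm away.

**Last checks before handing in:**
- **Levers:** close-up wrist views after each release, and the final scene and top pictures, show both upright.
- **Brush and cup:** the brush leans in the cup with its bristles up and its butt at the floor. The cup stands upright in its place.
- **Everything else:** the collar and the loose things look unmoved.
- **Robot:** the gripper is open and clear of everything, with the wrist force near zero.

**What failed or disagreed:**
- My first move call was refused because rows were missing keys; nothing moved.
- My first tilted pose over the cup put joint 3 close to its limit. I came at the cup from another side instead.
- The cup centre read about 3 mm differently between cameras, so I used a value in between.
- The finger gap read 12 mm on the 14 mm handle, but the brush did not slip.

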